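# Stopper bottles and send them to the warm-air gun

## Task

Get the bottles ready for shrinking their seals: first pull the carriage all the way out to the loading stop, away from the warm-air gun. There, stand every bottle on the bench upright in a well of its own on the carriage with a stopper fully seated in each (any well, any stopper; a spare stopper may stay where it is), and only then slide the carriage slowly all the way to the stop at the gun end. Do not disturb the wax block, the bowl or the brush.

Things in the scene. Friction and masses are not known exactly. Their poses are not given: they have to be found in the camera images.
- bed: fixed slide bed on the bench, about 100 mm wide and 520 mm long along its own y axis, with two guide rods. Its +y end carries a fixed warm-air gun (white housing, black perforated barrel, 72 mm across, axis 135 mm above the bench) whose nozzle points back along the bed towards -y; the nozzle mouth lies 270 mm along +y from the origin. Origin at bench level, midway across the bed; z up.
- carriage (a joint): position of the carriage along the bed's +y axis, in m: 0 = drawn fully out against the loading stop (far from the gun), 0.140 = fully home against the stop at the gun end. Slides with about 2 N of friction plus light damping (6 N per m/s) and stays where it is left; no detents. The carriage is a plate 90 mm wide and 290 mm long, its top 40 mm above the bench.
- knob (a point): centre of the carriage's upright knob: a cylinder of diameter 24 mm, 44 mm tall, standing at the end of the carriage farthest from the gun; this point is 77 mm above the bench and the knob reaches 17 mm higher (top 94 mm) and 27 mm lower. The knob moves with the carriage. It is 78 mm from the centre of well 0.
- well0 (a point): centre of the floor of well 0 in the carriage (nearest the knob): a square pocket 66 x 66 mm, 12 mm deep, its floor 28 mm above the bench; wells are 78 mm apart along the bed and move with the carriage
- well1 (a point): centre of the floor of well 1 in the carriage (the middle one): a square pocket 66 x 66 mm, 12 mm deep, its floor 28 mm above the bench; wells are 78 mm apart along the bed and move with the carriage
- well2 (a point): centre of the floor of well 2 in the carriage (nearest the gun): a square pocket 66 x 66 mm, 12 mm deep, its floor 28 mm above the bench; wells are 78 mm apart along the bed and move with the carriage
- bottle0: white ceramic bottle (may be absent), upright: body diameter 60 mm up to 54 mm high, then a shoulder to a neck 44 mm across outside, 36 mm inside; rim 80 mm above its base; the open bore is 24 mm deep. About 0.25 kg. Origin at the centre of its underside, z up along its axis. All bottles are alike.
- bottle1: white ceramic bottle (may be absent), upright: body diameter 60 mm up to 54 mm high, then a shoulder to a neck 44 mm across outside, 36 mm inside; rim 80 mm above its base; the open bore is 24 mm deep. About 0.25 kg. Origin at the centre of its underside, z up along its axis. All bottles are alike.
- bottle2: white ceramic bottle (may be absent), upright: body diameter 60 mm up to 54 mm high, then a shoulder to a neck 44 mm across outside, 36 mm inside; rim 80 mm above its base; the open bore is 24 mm deep. About 0.25 kg. Origin at the centre of its underside, z up along its axis. All bottles are alike.
- stopper0: stopper, standing on its narrow end: black rubber plug tapering from diameter 28 mm at the bottom to 34 mm over 20 mm of height, below a flat round wooden head of diameter 50 mm and 14 mm thick (34 mm tall in all). About 50 g. Origin at the centre of the plug's bottom face, z up along its axis. Seated, the head's underside rests on the bottle's rim and the origin is 60 mm above the bottle's base. All stoppers are alike and fit every bottle.
- stopper1: stopper, standing on its narrow end: black rubber plug tapering from diameter 28 mm at the bottom to 34 mm over 20 mm of height, below a flat round wooden head of diameter 50 mm and 14 mm thick (34 mm tall in all). About 50 g. Origin at the centre of the plug's bottom face, z up along its axis. Seated, the head's underside rests on the bottle's rim and the origin is 60 mm above the bottle's base. All stoppers are alike and fit every bottle.
- stopper2: stopper, standing on its narrow end: black rubber plug tapering from diameter 28 mm at the bottom to 34 mm over 20 mm of height, below a flat round wooden head of diameter 50 mm and 14 mm thick (34 mm tall in all). About 50 g. Origin at the centre of the plug's bottom face, z up along its axis. Seated, the head's underside rests on the bottle's rim and the origin is 60 mm above the bottle's base. All stoppers are alike and fit every bottle.
- wax_block: loose white wax block, 60 x 150 x 55 mm, not to be disturbed; origin at the centre of its underside
- bowl: loose blue plastic bowl filled with white wax, rim diameter 112 mm, 50 mm high, not to be disturbed; origin at the centre of its underside
- brush: loose hand brush lying on the bench, not to be disturbed; origin on its underside
Mind the look-alikes: they are no part of the job. What is shaped like the bottle1 but pink or purple is not meant. Leave any brown or pink look-alike of the bottle0 alone.

How it is judged:
On the way, in this order (a step that is already met when the one before it is completed fails the run):
1. the carriage is drawn out to the loading stop (value of joint carriage below 0.007 m), for 0.2 s.
2. with the carriage still at the loading end, every bottle stands in a well and is stoppered (value of joint carriage below 0.02 m and (distance between bottle0 and well0 below 0.007 m or distance between bottle0 and well1 below 0.007 m or distance between bottle0 and well2 below 0.007 m) and angle between each of bottle0, bottle1, bottle2's own z axis and vertical below 0.1 rad and ((z of stopper0 in the frame of bottle0 between 0.056 and 0.063 m and horizontal distance between stopper0 and bottle0 below 0.006 m and angle between the z axis of stopper0 and the z axis of bottle0, either way round below 0.08 rad) or (z of stopper1 in the frame of bottle0 between 0.056 and 0.063 m and horizontal distance between stopper1 and bottle0 below 0.006 m and angle between the z axis of stopper1 and the z axis of bottle0, either way round below 0.08 rad) or (z of stopper2 in the frame of bottle0 between 0.056 and 0.063 m and horizontal distance between stopper2 and bottle0 below 0.006 m and angle between the z axis of stopper2 and the z axis of bottle0, either way round below 0.08 rad)) and (distance between bottle1 and well0 below 0.007 m or distance between bottle1 and well1 below 0.007 m or distance between bottle1 and well2 below 0.007 m) and ((z of stopper0 in the frame of bottle1 between 0.056 and 0.063 m and horizontal distance between stopper0 and bottle1 below 0.006 m and angle between the z axis of stopper0 and the z axis of bottle1, either way round below 0.08 rad) or (z of stopper1 in the frame of bottle1 between 0.056 and 0.063 m and horizontal distance between stopper1 and bottle1 below 0.006 m and angle between the z axis of stopper1 and the z axis of bottle1, either way round below 0.08 rad) or (z of stopper2 in the frame of bottle1 between 0.056 and 0.063 m and horizontal distance between stopper2 and bottle1 below 0.006 m and angle between the z axis of stopper2 and the z axis of bottle1, either way round below 0.08 rad)) and (distance between bottle2 and well0 below 0.007 m or distance between bottle2 and well1 below 0.007 m or distance between bottle2 and well2 below 0.007 m) and ((z of stopper0 in the frame of bottle2 between 0.056 and 0.063 m and horizontal distance between stopper0 and bottle2 below 0.006 m and angle between the z axis of stopper0 and the z axis of bottle2, either way round below 0.08 rad) or (z of stopper1 in the frame of bottle2 between 0.056 and 0.063 m and horizontal distance between stopper1 and bottle2 below 0.006 m and angle between the z axis of stopper1 and the z axis of bottle2, either way round below 0.08 rad) or (z of stopper2 in the frame of bottle2 between 0.056 and 0.063 m and horizontal distance between stopper2 and bottle2 below 0.006 m and angle between the z axis of stopper2 and the z axis of bottle2, either way round below 0.08 rad))), for 0.2 s.
3. the carriage is home against the stop at the gun end (value of joint carriage above 0.134 m), for 0.2 s.
At the end, for the whole second after the job is handed in: The carriage is within 6 mm of the stop at the gun end; every bottle stands upright in a well (within 7 mm of the centre of its floor); each has a stopper seated in its neck (head on the rim within 3-4 mm, within 6 mm of the axis, tilted under 0.08 rad); all at rest (value of joint carriage above 0.134 m and (distance between bottle0 and well0 below 0.007 m or distance between bottle0 and well1 below 0.007 m or distance between bottle0 and well2 below 0.007 m) and angle between each of bottle0, bottle1, bottle2's own z axis and vertical below 0.1 rad and ((z of stopper0 in the frame of bottle0 between 0.056 and 0.063 m and horizontal distance between stopper0 and bottle0 below 0.006 m and angle between the z axis of stopper0 and the z axis of bottle0, either way round below 0.08 rad) or (z of stopper1 in the frame of bottle0 between 0.056 and 0.063 m and horizontal distance between stopper1 and bottle0 below 0.006 m and angle between the z axis of stopper1 and the z axis of bottle0, either way round below 0.08 rad) or (z of stopper2 in the frame of bottle0 between 0.056 and 0.063 m and horizontal distance between stopper2 and bottle0 below 0.006 m and angle between the z axis of stopper2 and the z axis of bottle0, either way round below 0.08 rad)) and (distance between bottle1 and well0 below 0.007 m or distance between bottle1 and well1 below 0.007 m or distance between bottle1 and well2 below 0.007 m) and ((z of stopper0 in the frame of bottle1 between 0.056 and 0.063 m and horizontal distance between stopper0 and bottle1 below 0.006 m and angle between the z axis of stopper0 and the z axis of bottle1, either way round below 0.08 rad) or (z of stopper1 in the frame of bottle1 between 0.056 and 0.063 m and horizontal distance between stopper1 and bottle1 below 0.006 m and angle between the z axis of stopper1 and the z axis of bottle1, either way round below 0.08 rad) or (z of stopper2 in the frame of bottle1 between 0.056 and 0.063 m and horizontal distance between stopper2 and bottle1 below 0.006 m and angle between the z axis of stopper2 and the z axis of bottle1, either way round below 0.08 rad)) and (distance between bottle2 and well0 below 0.007 m or distance between bottle2 and well1 below 0.007 m or distance between bottle2 and well2 below 0.007 m) and ((z of stopper0 in the frame of bottle2 between 0.056 and 0.063 m and horizontal distance between stopper0 and bottle2 below 0.006 m and angle between the z axis of stopper0 and the z axis of bottle2, either way round below 0.08 rad) or (z of stopper1 in the frame of bottle2 between 0.056 and 0.063 m and horizontal distance between stopper1 and bottle2 below 0.006 m and angle between the z axis of stopper1 and the z axis of bottle2, either way round below 0.08 rad) or (z of stopper2 in the frame of bottle2 between 0.056 and 0.063 m and horizontal distance between stopper2 and bottle2 below 0.006 m and angle between the z axis of stopper2 and the z axis of bottle2, either way round below 0.08 rad)) and linear speed of each of bottle0, bottle1, bottle2, stopper0, stopper1, stopper2 below 0.02 m/s); the robot touches nothing.
It fails at once if the wax_block is pushed more than 3 cm (distance of wax_block from where it was at the start of the episode above 0.03 m).
It fails at once if the bowl is pushed more than 3 cm (distance of bowl from where it was at the start of the episode above 0.03 m).
It fails at once if the brush is pushed more than 3 cm (distance of brush from where it was at the start of the episode above 0.03 m).
It fails at once if the carriage is slid faster than 0.35 m/s (velocity of joint carriage above 0.35 m/s or velocity of joint carriage below -0.35 m/s).
Of bottle0, bottle1, bottle2 only 2 to 3 are there at a start; the rules pass over those that are not, and their reading is None.
At some moment in a run one of stopper0, stopper1, stopper2 may be knocked a few centimetres aside while the robot is not near it.
It also fails if it takes over 210 s, if anything falls off the work surface, if the arm or the gripper's body presses on something with over 40 N, if the wrist force passes 120 N, or if a joint passes its speed limit or range.

## Robot

A 6-joint arm with a two-finger parallel gripper is mounted at the origin on the work surface. World frame = base frame: x ahead of the robot, y to its left, z up, the work surface at z = 0. Lengths are in m, angles in rad, forces in N, time in s.
With the tool pointing down it reaches from about 0.35 to 0.975 m from the base axis. Payload 4.9 kg.
Tool frame: the origin (TCP) lies on the centre line of the jaws, within the pads' length; the fingertips stand 8 mm ahead of it and the grasp point (between the pads) lies 11 mm behind it; z points along the fingers, y is the direction in which the jaws open and shut (so a half turn about z gives the same grasp; the last joint's range is limited). The gripper opens to 85 mm and grips with 20 to 120 N. Pads are 22 mm wide; open, the fingers measure 114 mm over their backs; the gripper's body (76 mm by 85 mm) begins 54 mm behind the grasp point. The pads swing forward as they close: fully open they stand 13 mm farther back than shut.
Start: joints at [-1.331, 0.053, 1.613, -0, 1.476, -0.119], TCP at [0.219, -0.585, 0.239] pointing down, gripper open.
Joint ranges: [-3.01, 3.01], [-1.01, 2.22], [0.06, 2.58], [-1.02, 4.17], [0.09, 2.62], [-3.14, 3.14]. Speed limits (rad/s): [2.57, 2.57, 3.14, 3.14, 3.14, 3.14].

## Interface

Orientations are given as a unit quaternion [w, x, y, z].
In Python, from plant import manip gives the robot as it stands.
- The arm moves only by the tool step_arm, never from a script. Its argument "deltas" is a list of rows, each a list of 7 numbers: the shift along the tool's x, y, z in m, then the turn, a rotation vector about the tool's x, y, z in rad, then the gripper command: -1 is fully open, 1 is shut, values between are in proportion. In form: [[dx, dy, dz, ax, ay, az, hand], ...]. A call has 1 to 20 rows; each row is the pose to reach, as a shift and turn from the pose commanded when the call began, along the tool's axes at that moment; what a row does not reach only later rows make up. A row lasts 1/10 s, in which the tool goes at most 50 mm and 8.59 degrees, less where a joint would pass 70% of its speed; a pose out of reach is approached as far as the arm can. A call with a gripper value outside its range is refused whole. The fingers move at their own pace and stop on an object; the grip force is fixed at half the most. Time passes only in rows, so rows that repeat a pose let the fingers close. It gives the time, the measured TCP pose, the force and the opening at its end, in the units of the state.
- manip.state(): the state, without advancing time (a new reading comes with each control period).
- manip.grab_frame(name): name is "scene" or "top"; returns the picture (420x560x3 uint8, red, green, blue); there is no depth.
- manip.get_calibration(name): a dict with "fov_y" (degrees; the focal length in pixels is half the picture's height over the tangent of half this angle, whatever the lens; pixels are square), "cx", "cy" (the principal point, pixels), "R" (3x3) and "t" (3): a world point X has camera coordinates R X + t. Camera axes: x right, y down, z forward; pixel columns grow to the right and rows downward; lengths in m; the calibration is good to about 2 mm. A picture is of the moment at which its call begins. get_calibration takes no time and is no camera call.
- manip.job_done(): hands the job in, once; it reports no verdict.
The state is a dict: "time": time; "joint_pos": joint angles; "joint_vel": joint speeds; "joint_efforts": joint torques, N m; "tool_pos": TCP position; "tool_rot": TCP orientation; "contact_force": force on the tool from outside, world axes, zero at the start; "ft_torque": the same for the moment, N m; "gripper_width": opening from 0.0 (shut) to 1.0 (fully open).
Only numpy, scipy, OpenCV 4.12 (cv2) and the standard library are available. Lean on these libraries where they do the work, as an engineer would, in place of code of your own. Each camera call takes 0.05 s, during which the arm holds its last target.

## Working session

There is one attempt and no reset: what is moved stays moved. The work goes in short steps, Python scripts to look and compute and a tool call to move; the robot and the scene stay as the last step left them, time stands still between calls to the robot, and variables do not carry over. Pictures are saved under pics/ and viewed, and the job is handed in when it is done.

Besides the shell and the picture viewer there is one more tool, called after "Emit:" by a JSON object that holds its "method" and its "body", one argument or row to a line. step_arm: Moves the arm, as the interface text tells. Its arguments: {"type":"object","properties":{"deltas":{"type":"array"}},"required":["deltas"]}

```bash
mkdir -p pics; ls; python3 - <<'E'
from plant import manip
import cv2
for n in("scene","top"):
    c=manip.get_calibration(n);print(n,c)
    cv2.imwrite(f"pics/{n}0.png",cv2.cvtColor(manip.grab_frame(n),cv2.COLOR_RGB2BGR))
print(manip.state())
E
```

```text
pics
scene {'fov_y': 55.20883726572649, 'cx': 284.30974778647203, 'cy': 212.47653799035575, 'R': array([[ 0.39272324,  0.91965405, -0.00220855],
       [ 0.71365705, -0.30626852, -0.62999461],
       [-0.58005351,  0.24583738, -0.77659636]]), 't': array([-0.21080446, -0.34134385,  1.45052713])}
top {'fov_y': 57.23069745767665, 'cx': 280.8936010055587, 'cy': 211.3105200865399, 'R': array([[-2.30258709e-02, -9.99732433e-01, -2.20737637e-03],
       [-9.92725810e-01,  2.31253773e-02, -1.18155336e-01],
       [ 1.18174768e-01, -5.29310017e-04, -9.92992671e-01]]), 't': array([-0.01262526,  0.53925564,  0.98408363])}
{'time': 0.1, 'joint_pos': array([-1.33099321e+00,  5.32713975e-02,  1.61415145e+00,  3.60352766e-06,
        1.47600589e+00, -1.18994936e-01]), 'joint_vel': array([ 0.00104573,  0.00114602, -0.00277538,  0.00155116,  0.00122991,
        0.00030993]), 'joint_efforts': array([ 1.39395524e-03, -3.94899166e+01, -3.71364033e+01, -1.26904933e-04,
        3.88251850e-03, -8.21597894e-06]), 'tool_pos': array([ 0.21934138, -0.58466208,  0.23820113]), 'tool_rot': array([-9.16474680e-04,  9.83950723e-01,  1.78438034e-01, -5.36294527e-05]), 'contact_force': array([-0.16997715,  0.1950154 , -0.2034841 ]), 'ft_torque': array([-0.01034156, -0.04647416, -0.04557583]), 'gripper_width': 1.0011734572707613}
```

View pics/scene0.png

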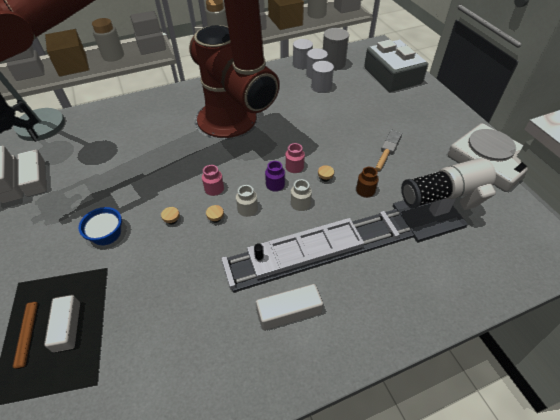

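View pics/top0.png

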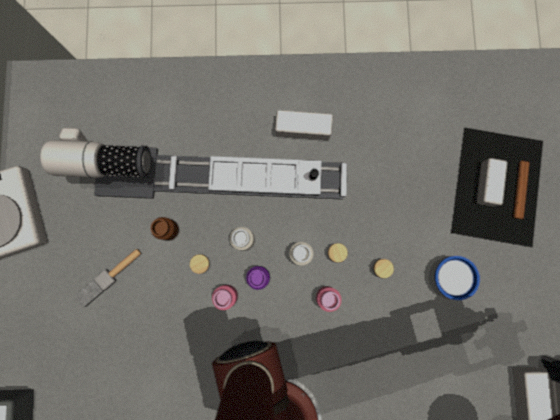

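The top view shows two white bottles at about (242,238) and (301,254). Stoppers are at (200,264), (338,253) and (384,268), and the knob is at (314,174). The look-alikes to leave alone are pink at (224,297) and (329,299), purple at (258,277) and brown at (164,228).

```bash
cat > h.py <<'E'
from plant import manip
import numpy as np, cv2
from scipy.spatial.transform import Rotation as Rn
def K(n):
    c=manip.get_calibration(n); f=210/np.tan(np.radians(c['fov_y'])/2); return c,f
def px2w(n,u,v,z):
    c,f=K(n); d=np.array([(u-c['cx'])/f,(v-c['cy'])/f,1]); R=c['R'];t=c['t']
    o=-R.T@t; d=R.T@d; return o+d*(z-o[2])/d[2]
def w2px(n,X):
    c,f=K(n); p=c['R']@np.asarray(X,float)+c['t']; return np.array([c['cx']+f*p[0]/p[2],c['cy']+f*p[1]/p[2]])
def tri(a,b):
    A=[];B=[]
    for n,(u,v) in(("scene",a),("top",b)):
        c,f=K(n);R=c['R'];t=c['t'];x=(u-c['cx'])/f;y=(v-c['cy'])/f
        A+= [R[0]-x*R[2],R[1]-y*R[2]];B+=[x*t[2]-t[0],y*t[2]-t[1]]
    return np.linalg.lstsq(np.array(A),np.array(B),rcond=None)[0]
def grab(n,name=None):
    im=cv2.cvtColor(manip.grab_frame(n),cv2.COLOR_RGB2BGR)
    if name: cv2.imwrite(f"pics/{name}.png",im)
    return im
def crop(im,x0,y0,x1,y1,s,name):
    c=cv2.resize(im[y0:y1,x0:x1],None,fx=s,fy=s,interpolation=cv2.INTER_CUBIC)
    for x in range((x0+9)//10*10,x1,10):
        cv2.line(c,((x-x0)*s,0),((x-x0)*s,4 if x%50 else 14),(0,255,255),1)
    for y in range((y0+9)//10*10,y1,10):
        cv2.line(c,(0,(y-y0)*s),(4 if y%50 else 14,(y-y0)*s),(0,255,255),1)
    cv2.imwrite(f"pics/{name}.png",c)
def tool(goal,yaw=None):
    """delta in tool axes to world goal; yaw= angle of tool y axis in world (mod pi)"""
    s=manip.state();q=s['tool_rot'];R=Rn.from_quat([q[1],q[2],q[3],q[0]])
    d=R.inv().apply(np.array(goal)-s['tool_pos'])
    out=dict(d=d.round(4))
    if yaw is not None:
        y=np.array([np.cos(yaw),np.sin(yaw),0]);z=np.array([0,0,-1.]);x=np.cross(y,z)
        for sg in(1,-1):
            T=Rn.from_matrix(np.c_[sg*x,sg*y,z]); out[sg]=(R.inv()*T).as_rotvec().round(3)
    return out
E
python3 - <<'E'
from h import *
t=cv2.imread("pics/top0.png");s=cv2.imread("pics/scene0.png")
crop(t,150,140,410,310,3,"t1");crop(s,150,140,350,290,4,"s1")
E
```

```text
(no output)
```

View pics/t1.png

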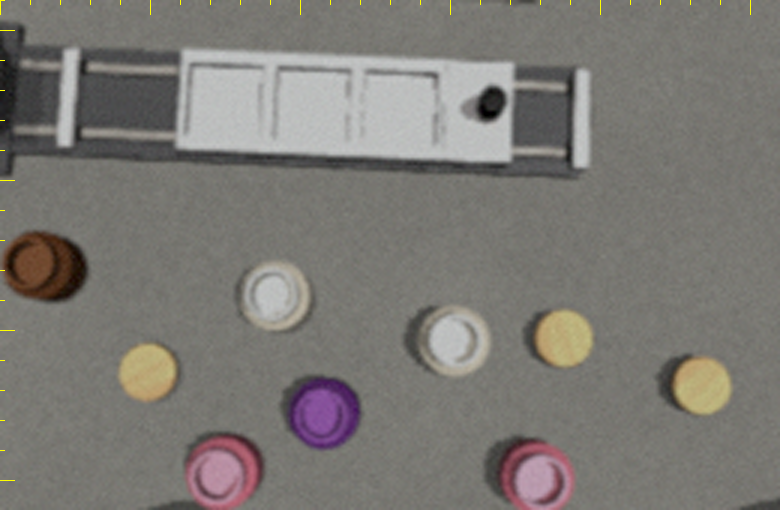

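View pics/s1.png

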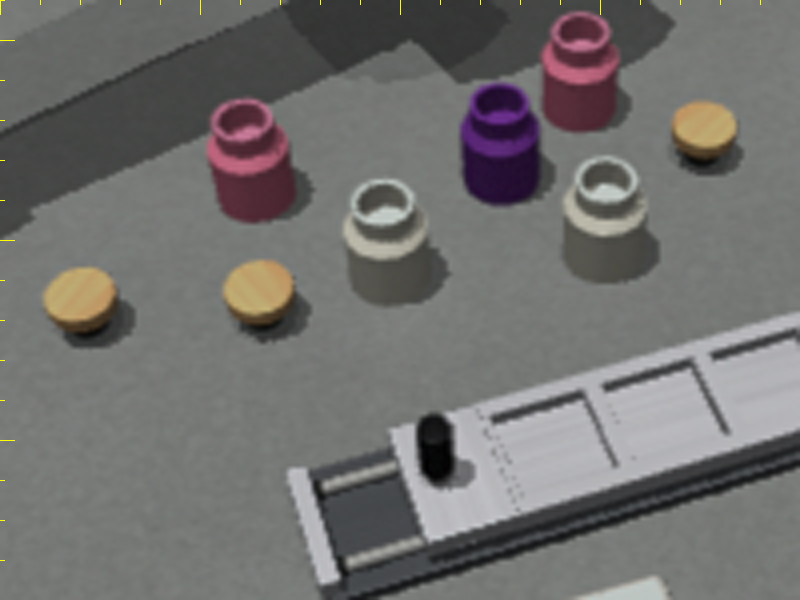

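```bash
python3 - <<'E'
from h import *
T=lambda x,y:(150+x/3,140+y/3); S=lambda x,y:(150+x/4,140+y/4)
for n,t,s,z in(("A",(273,294),(606,182),.08),("B",(452,339),(384,204),.08),("S1",(148,373),(705,128),.034),("S2",(564,337),(259,287),.034),("S3",(703,384),(81,295),.034),("knob",(495,96),(434,420),.094)):
    print(n,tri(S(*s),T(*t)).round(4),px2w("top",*T(*t),z).round(4),px2w("scene",*S(*s),z).round(4))
P=[px2w("top",*T(*p),.04) for p in((183,50),(177,149),(512,162),(514,62))]
for p in P:print(p.round(4))
a=(P[0]+P[1])/2;b=(P[2]+P[3])/2;print("len",np.linalg.norm(a-b),np.linalg.norm(P[0]-P[1]),np.linalg.norm(P[3]-P[2]),np.degrees(np.arctan2(*(a-b)[1::-1])))
# end stop bars
for p in ((68,48),(62,147),(580,69),(582,168)):print(px2w("top",*T(*p),.045).round(4))
E
```

```text
A [0.4697 0.0791 0.0729] [0.4684 0.0759 0.08  ] [0.4762 0.0787 0.08  ]
B [ 0.4281 -0.0713  0.0734] [ 0.4278 -0.0717  0.08  ] [ 0.4342 -0.072   0.08  ]
S1 [0.4059 0.1946 0.022 ] [0.4051 0.1895 0.034 ] [0.4167 0.191  0.034 ]
S2 [ 0.4283 -0.1699  0.0292] [ 0.4277 -0.1711  0.034 ] [ 0.433  -0.1687  0.034 ]
S3 [ 0.3851 -0.2881  0.0291] [ 0.3847 -0.2893  0.034 ] [ 0.3907 -0.2857  0.034 ]
knob [ 0.6287 -0.1103  0.0974] [ 0.6287 -0.1129  0.094 ] [ 0.6272 -0.1074  0.094 ]
[0.6888 0.1577 0.04  ]
[0.5997 0.1631 0.04  ]
[ 0.5813 -0.1308  0.04  ]
[ 0.671  -0.1358  0.04  ]
len 0.29426175236562446 0.08921203171830853 0.08980278366815825 86.46546381789405
[0.6917 0.2585 0.045 ]
[0.603  0.2628 0.045 ]
[ 0.662  -0.1931  0.045 ]
[ 0.5738 -0.1911  0.045 ]
```

```bash
python3 - <<'E'
from h import *
print(tool((.628,-.110,.15),np.radians(86.4)))
E
```

```text
{'d': array([ 0.5493, -0.3008,  0.0889]), 1: array([-0.   , -0.003, -2.72 ]), -1: array([-0.002,  0.   ,  0.422])}
```

Emit:
{"method": "step_arm", "body": {
  "deltas": [
    [0.549, -0.301, 0.089, 0, 0, 0.422, -0.2],
    [0.549, -0.301, 0.089, 0, 0, 0.422, -0.2],
    [0.549, -0.301, 0.089, 0, 0, 0.422, -0.2],
    [0.549, -0.301, 0.089, 0, 0, 0.422, -0.2],
    [0.549, -0.301, 0.089, 0, 0, 0.422, -0.2],
    [0.549, -0.301, 0.089, 0, 0, 0.422, -0.2],
    [0.549, -0.301, 0.089, 0, 0, 0.422, -0.2],
    [0.549, -0.301, 0.089, 0, 0, 0.422, -0.2],
    [0.549, -0.301, 0.089, 0, 0, 0.422, -0.2],
    [0.549, -0.301, 0.089, 0, 0, 0.422, -0.2],
    [0.549, -0.301, 0.089, 0, 0, 0.422, -0.2],
    [0.549, -0.301, 0.089, 0, 0, 0.422, -0.2],
    [0.549, -0.301, 0.089, 0, 0, 0.422, -0.2],
    [0.549, -0.301, 0.089, 0, 0, 0.422, -0.2],
    [0.549, -0.301, 0.089, 0, 0, 0.422, -0.2],
    [0.549, -0.301, 0.089, 0, 0, 0.422, -0.2]
  ]
}}

```text
time: 1.7
tool_pos: [0.6272, -0.1114, 0.1501]
tool_rot: [0.0, 0.999, -0.032, -0.0]
contact_force: [0.0, 0.3, 0.3]
gripper_width: 0.597
```

```bash
python3 - <<'E'
from h import *
s=manip.state();print(s['tool_pos'],s['joint_pos'].round(2))
print(tool((.628,-.110,.068),np.radians(86.4)))
t=grab("top");sc=grab("scene")
crop(t,200,100,400,250,4,"t2");crop(sc,180,140,380,290,4,"s2")
print(w2px("top",s['tool_pos']),w2px("scene",s['tool_pos']))
E
```

```text
[ 0.62716838 -0.1113694   0.15012012] [-0.29  0.15  1.66 -0.    1.33  1.34]
{'d': array([ 0.0008, -0.0014,  0.0821]), 1: array([ 1.00e-03, -0.00e+00,  3.14e+00]), -1: array([ 0.   ,  0.001, -0.001])}
[316.43189741 167.42269206] [255.65997371 231.97577958]
```

View pics/s2.png

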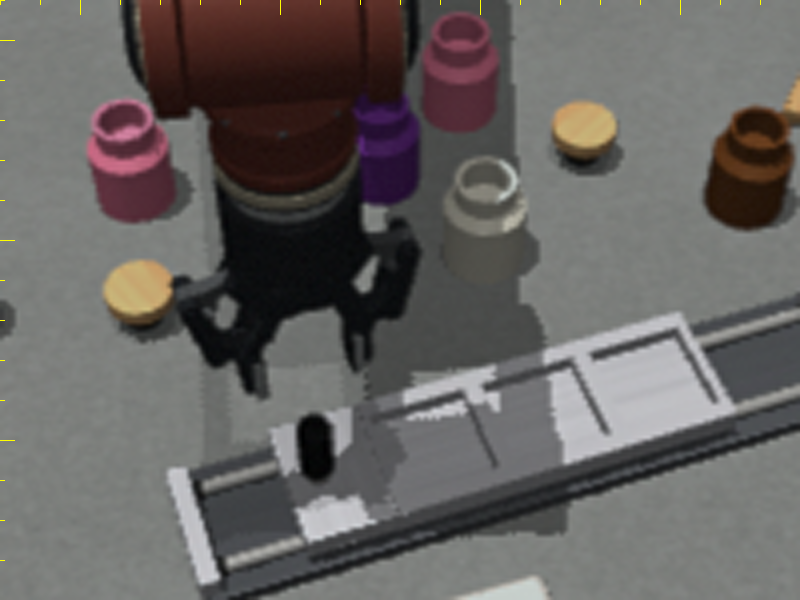

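View pics/t2.png

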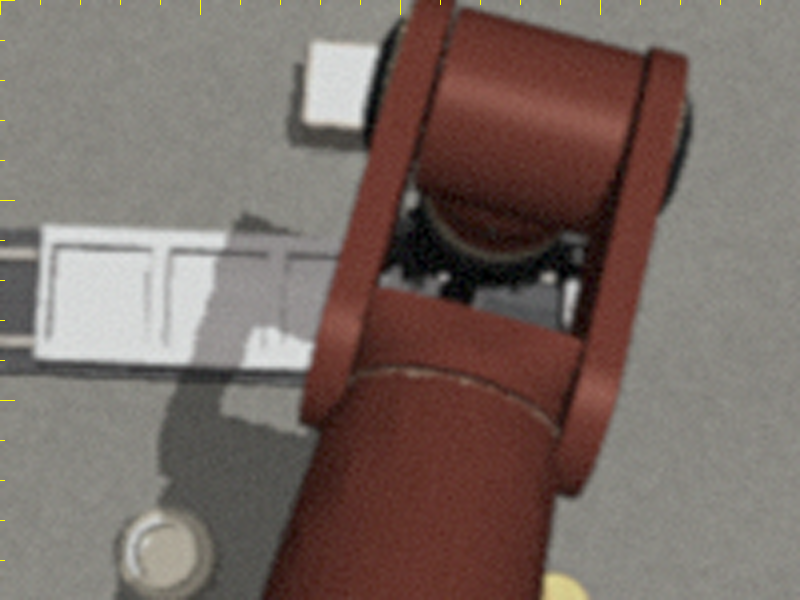

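The scene crop shows the fingertips straddling the knob, with their midpoint at about (257,234) as predicted. I'll descend and close.

Emit:
{"method": "step_arm", "body": {
  "deltas": [
    [0.001, -0.001, 0.04, 0, 0, 0, -0.2],
    [0.001, -0.001, 0.07, 0, 0, 0, -0.2],
    [0.001, -0.001, 0.082, 0, 0, 0, -0.2],
    [0.001, -0.001, 0.082, 0, 0, 0, -0.2],
    [0.001, -0.001, 0.082, 0, 0, 0, 1],
    [0.001, -0.001, 0.082, 0, 0, 0, 1],
    [0.001, -0.001, 0.082, 0, 0, 0, 1],
    [0.001, -0.001, 0.082, 0, 0, 0, 1],
    [0.001, -0.001, 0.082, 0, 0, 0, 1],
    [0.001, -0.001, 0.082, 0, 0, 0, 1]
  ]
}}

```text
time: 2.8
tool_pos: [0.6304, -0.1104, 0.0711]
tool_rot: [0.001, 0.999, -0.032, 0.002]
contact_force: [-2.5, -2.0, 6.6]
gripper_width: 0.261
```

Emit:
{"method": "step_arm", "body": {
  "deltas": [
    [0, 0.005, 0, 0, 0, 0, 1],
    [0, 0.012, 0, 0, 0, 0, 1],
    [0, 0.019, 0, 0, 0, 0, 1],
    [0, 0.026, 0, 0, 0, 0, 1],
    [0, 0.032, 0, 0, 0, 0, 1],
    [0, 0.037, 0, 0, 0, 0, 1],
    [0, 0.04, 0, 0, 0, 0, 1],
    [0, 0.04, 0, 0, 0, 0, 1]
  ]
}}

```text
time: 3.6
tool_pos: [0.6277, -0.1501, 0.071]
tool_rot: [0.0, 0.999, -0.032, 0.002]
contact_force: [-2.2, -0.4, 7.1]
gripper_width: 0.263
```

Emit:
{"method": "step_arm", "body": {
  "deltas": [
    [0, 0.003, 0, 0, 0, 0, 1],
    [0, 0.006, 0, 0, 0, 0, 1],
    [0, 0.008, 0, 0, 0, 0, 1],
    [0, 0.01, 0, 0, 0, 0, 1],
    [0, 0.01, 0, 0, 0, 0, 1]
  ]
}}

```text
time: 4.1
tool_pos: [0.6271, -0.1598, 0.0711]
tool_rot: [0.0, 0.999, -0.032, 0.002]
contact_force: [-2.2, 1.6, 7.2]
gripper_width: 0.262
```

Emit:
{"method": "step_arm", "body": {
  "deltas": [
    [0, 0.003, 0, 0, 0, 0, 1],
    [0, 0.005, 0, 0, 0, 0, 1],
    [0, 0.006, 0, 0, 0, 0, 1],
    [0, 0.006, 0, 0, 0, 0, 1]
  ]
}}

```text
time: 4.5
tool_pos: [0.6269, -0.1617, 0.071]
tool_rot: [-0.003, 1.0, -0.031, 0.001]
contact_force: [-1.0, 14.4, 9.6]
gripper_width: 0.261
```

Emit:
{"method": "step_arm", "body": {
  "deltas": [
    [0, -0.004, 0, 0, 0, 0, 1],
    [0, -0.004, 0, 0, 0, 0, -0.2],
    [0, -0.004, 0, 0, 0, 0, -0.2],
    [0, -0.004, 0, 0, 0, 0, -0.2],
    [0, -0.004, 0, 0, 0, 0, -0.2],
    [0, -0.004, -0.04, 0, 0, -0.15, -0.2],
    [0, -0.004, -0.04, 0, 0, -0.3, -0.2],
    [0, -0.004, -0.04, 0, 0, -0.45, -0.2],
    [0, -0.004, -0.04, 0, 0, -0.6, -0.2],
    [0, -0.004, -0.04, 0, 0, -0.75, -0.2],
    [0, -0.004, -0.04, 0, 0, -0.9, -0.2],
    [0, -0.004, -0.04, 0, 0, -1.05, -0.2],
    [0, -0.004, -0.04, 0, 0, -1.2, -0.2],
    [0, -0.004, -0.04, 0, 0, -1.35, -0.2],
    [0, -0.004, -0.04, 0, 0, -1.5, -0.2],
    [0, -0.004, -0.04, 0, 0, -1.571, -0.2],
    [0, -0.004, -0.04, 0, 0, -1.571, -0.2]
  ]
}}

```text
time: 6.2
tool_pos: [0.6254, -0.1617, 0.108]
tool_rot: [-0.0, 0.729, 0.684, -0.0]
contact_force: [-0.1, -0.6, -0.7]
gripper_width: 0.602
```

Emit:
{"method": "step_arm", "body": {
  "deltas": [
    [0, 0, 0.02, 0, 0, 0, -0.2],
    [0, 0, 0.04, 0, 0, 0, -0.2],
    [0, 0, 0.04, 0, 0, 0, -0.2],
    [0, 0, 0.04, 0, 0, 0, 1],
    [0, 0, 0.04, 0, 0, 0, 1],
    [0, 0, 0.04, 0, 0, 0, 1],
    [0, 0, 0.04, 0, 0, 0, 1],
    [0, 0, 0.04, 0, 0, 0, 1],
    [0, 0, 0.04, 0, 0, 0, 1]
  ]
}}

```text
time: 7.1
tool_pos: [0.6263, -0.1619, 0.0698]
tool_rot: [0.001, 0.729, 0.684, 0.0]
contact_force: [-1.2, -0.3, 6.3]
gripper_width: 0.263
```

```bash
python3 - <<'E'
from h import *
s=manip.state();print(s)
grab("top","top3");sc=grab("scene","scene3");crop(sc,200,180,400,300,4,"s3")
E
```

```text
{'time': 7.1, 'joint_pos': array([-3.67822825e-01,  2.55600015e-01,  1.68425194e+00, -1.38783697e-04,
        1.19987772e+00, -3.04662391e-01]), 'joint_vel': array([ 0.00042089,  0.00045311, -0.00147282,  0.00111427,  0.00128559,
        0.000793  ]), 'joint_efforts': array([  0.26479016, -40.86800694, -30.98859787,   0.11457958,
        -0.47960065,  -0.04830883]), 'tool_pos': array([ 0.62630803, -0.16187323,  0.06977897]), 'tool_rot': array([8.67192292e-04, 7.29063590e-01, 6.84445330e-01, 3.46179078e-04]), 'contact_force': array([-1.21271385, -0.34274268,  6.30516982]), 'ft_torque': array([ 0.04356945,  0.3262619 , -0.04120877]), 'gripper_width': 0.2630380660988973}
```

View pics/s3.png

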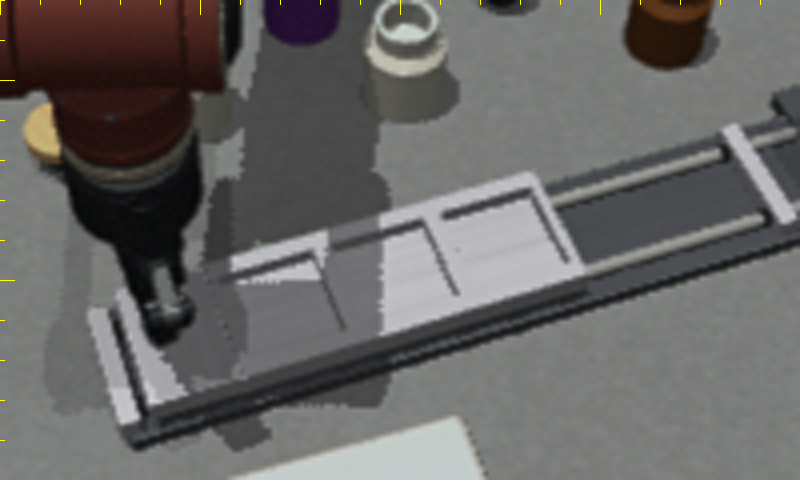

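Emit:
{"method": "step_arm", "body": {
  "deltas": [
    [0, 0, 0, 0, 0, 0, -0.2],
    [0, 0, 0, 0, 0, 0, -0.2],
    [0, 0, 0, 0, 0, 0, -0.2],
    [0, 0, -0.05, 0, 0, 0, -1],
    [0, 0, -0.1, 0, 0, 0, -1],
    [0, 0, -0.1, 0, 0, 0, -1],
    [0, 0, -0.1, 0, 0, 0, -1]
  ]
}}

```text
time: 7.9
tool_pos: [0.6268, -0.1619, 0.1707]
tool_rot: [0.002, 0.729, 0.684, 0.001]
contact_force: [-0.3, -0.1, -0.7]
gripper_width: 0.998
```

```bash
python3 - <<'E'
from h import *
s=manip.state();print(s['tool_pos'])
print(tool((.471,.0775,.17),np.radians(-3.6)))
sc=grab("scene","scene4");crop(sc,200,180,400,300,4,"s4")
kn=np.array([.6263,-.1618]);d=np.array([.0628,.998]);p=np.array([d[1],-d[0]])
for i in range(3):
    c=kn+d*.078*(i+1)
    print(i,c.round(4),[((w2px("scene",[*(c+a*.033*d+b*.033*p),.04])-[200,180])*4).round() for a,b in((1,1),(1,-1),(-1,1),(-1,-1))])
E
```

```text
[ 0.62678189 -0.16194906  0.17069382]
{'d': array([ 0.2292, -0.1705, -0.0003]), 1: array([ 0.004,  0.001, -0.   ]), -1: array([ 2.000e-03, -7.000e-03,  3.141e+00])}
0 [ 0.6312 -0.084 ] [array([340., 327.]), array([307., 247.]), array([241., 357.]), array([211., 275.])]
1 [ 0.6361 -0.0061] [array([454., 292.]), array([417., 214.]), array([358., 322.]), array([324., 242.])]
2 [0.641  0.0717] [array([565., 259.]), array([524., 183.]), array([471., 287.]), array([434., 209.])]
```

View pics/s4.png

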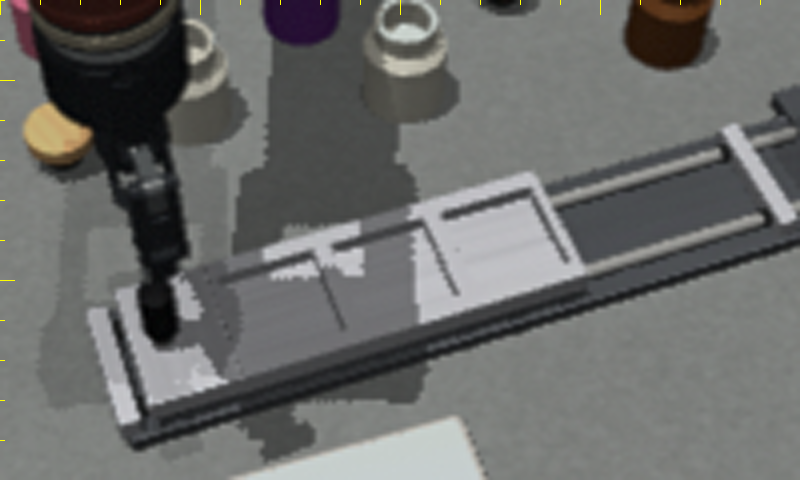

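Emit:
{"method": "step_arm", "body": {
  "deltas": [
    [0.229, -0.17, 0, 0, 0, 0, -1],
    [0.229, -0.17, 0, 0, 0, 0, -1],
    [0.229, -0.17, 0, 0, 0, 0, -1],
    [0.229, -0.17, 0, 0, 0, 0, -1],
    [0.229, -0.17, 0, 0, 0, 0, -1],
    [0.229, -0.17, 0, 0, 0, 0, -1],
    [0.229, -0.17, 0, 0, 0, 0, -1],
    [0.229, -0.17, 0, 0, 0, 0, -1]
  ]
}}

```text
time: 8.75
tool_pos: [0.4691, 0.0781, 0.1665]
tool_rot: [-0.001, 0.728, 0.685, -0.001]
contact_force: [0.0, -0.3, -0.1]
gripper_width: 1.001
```

```bash
python3 - <<'E'
from h import *
s=manip.state();print(s['tool_pos'])
t=grab("top","top5");sc=grab("scene","scene5");crop(sc,200,130,400,280,4,"s5");crop(t,200,130,400,280,4,"t5")
kn=np.array([.6263,-.1618]);d=np.array([.0628,.998]);p=np.array([d[1],-d[0]])
print("knobtop",(w2px("scene",[*kn,.094])-[200,130])*4,(w2px("top",[*kn,.094])-[200,130])*4)
for i in range(3):
    c=kn+d*.078*(i+1)
    print(i,c.round(4),[((w2px("top",[*(c+a*.033*d+b*.033*p),.04])-[200,130])*4).round() for a,b in((1,1),(1,-1),(-1,1),(-1,-1))])
E
```

```text
[0.46912718 0.0781158  0.1664549 ]
knobtop [149.55014764 488.09350805] [538.21327767 169.91252922]
0 [ 0.6312 -0.084 ] [array([361., 133.]), array([358., 230.]), array([461., 136.]), array([458., 234.])]
1 [ 0.6361 -0.0061] [array([244., 128.]), array([239., 226.]), array([343., 132.]), array([339., 230.])]
2 [0.641  0.0717] [array([127., 124.]), array([121., 221.]), array([226., 127.]), array([221., 225.])]
```

View pics/s5.png

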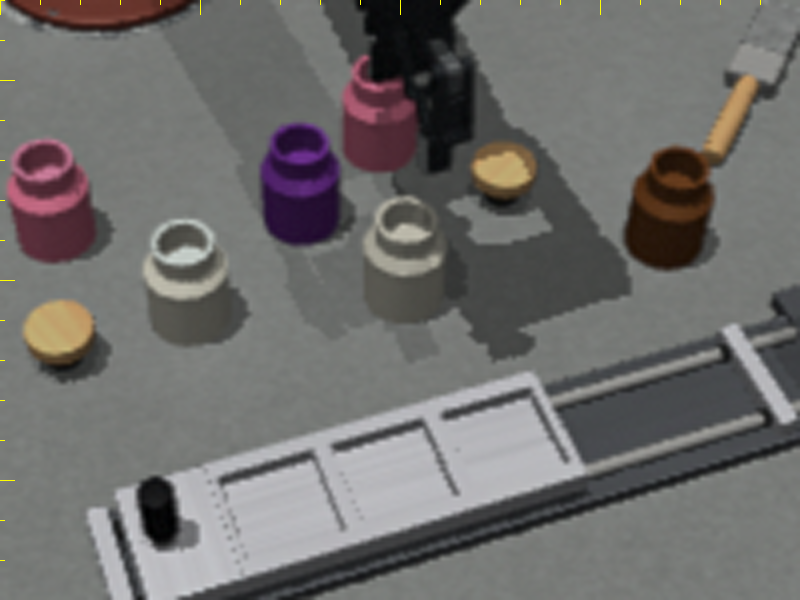

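View pics/t5.png

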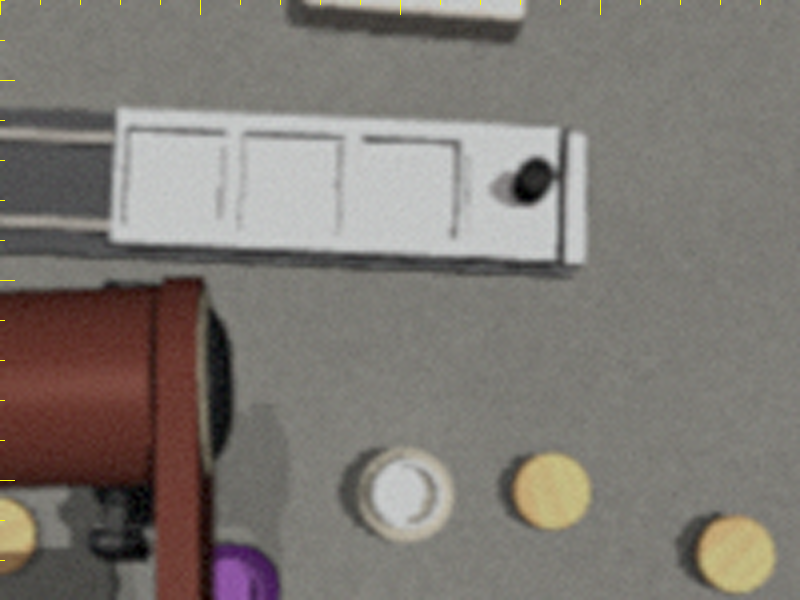

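```bash
python3 - <<'E'
from h import *
th=np.linspace(0,6.283,60)
sc=cv2.imread("pics/scene5.png")
T0=cv2.imread("pics/top0.png")
def ov(im,n,x0,y0,x1,y1,s,name,objs):
    c=cv2.resize(im[y0:y1,x0:x1],None,fx=s,fy=s,interpolation=cv2.INTER_CUBIC)
    for x,y,rz in objs:
        for r,z in rz:
            p=np.array([(w2px(n,[x+r*np.cos(a),y+r*np.sin(a),z])+.5-[x0,y0])*s for a in th]).astype(np.int32)
            cv2.polylines(c,[p],True,(0,255,0),1)
    cv2.imwrite(f"pics/{name}.png",c)
b=[(.022,.08),(.03,.054),(.03,0)];st=[(.025,.034),(.025,.02)]
objs=[(.471,.0775,b),(.4295,-.0715,b),(.409,.192,st),(.430,-.170,st),(.387,-.288,st)]
ov(sc,"scene",200,150,350,240,5,"o1",objs);ov(T0,"top",180,220,400,290,3,"o2",objs)
E
```

```text
(no output)
```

View pics/o1.png

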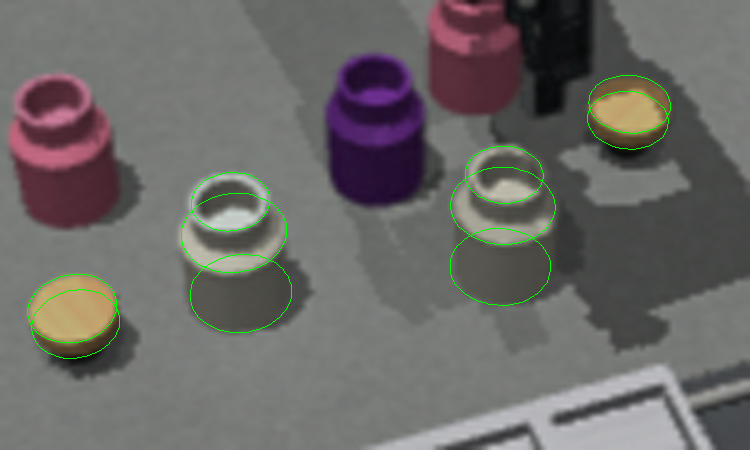

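View pics/o2.png

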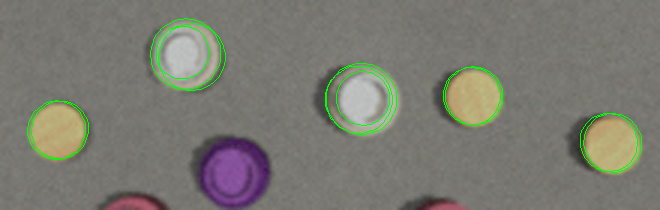

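Emit:
{"method": "step_arm", "body": {
  "deltas": [
    [0, 0.002, 0.05, 0, 0, 0, -1],
    [0, 0.002, 0.09, 0, 0, 0, -1],
    [0, 0.002, 0.12, 0, 0, 0, -1],
    [0, 0.002, 0.137, 0, 0, 0, -1],
    [0, 0.002, 0.137, 0, 0, 0, -1],
    [0, 0.002, 0.137, 0, 0, 0, 0],
    [0, 0.002, 0.137, 0, 0, 0, 0.2],
    [0, 0.002, 0.137, 0, 0, 0, 0.2],
    [0, 0.002, 0.137, 0, 0, 0, 0.2],
    [0, 0.002, 0.137, 0, 0, 0, 0.2]
  ]
}}

```text
time: 9.85
tool_pos: [0.4741, 0.0774, 0.0332]
tool_rot: [0.002, 0.729, 0.685, 0.001]
contact_force: [0.7, -1.4, 7.3]
gripper_width: 0.683
```

Emit:
{"method": "step_arm", "body": {
  "deltas": [
    [0, 0, 0, 0, 0, 0, -1],
    [0, 0, 0, 0, 0, 0, -1],
    [0, 0, 0, 0, 0, 0, -1],
    [0, 0, 0, 0, 0, 0.15, -1],
    [0, 0, 0, 0, 0, 0.3, -1],
    [0, 0, 0, 0, 0, 0.45, -1],
    [0, 0, 0, 0, 0, 0.6, -1],
    [0, 0, 0, 0, 0, 0.75, -1],
    [0, 0, 0, 0, 0, 0.9, -1],
    [0, 0, 0, 0, 0, 1.05, -1],
    [0, 0, 0, 0, 0, 1.2, -1],
    [0, 0, 0, 0, 0, 1.35, -1],
    [0, 0, 0, 0, 0, 1.5, -1],
    [0, 0, 0, 0, 0, 1.571, -1],
    [0, 0, 0, 0, 0, 1.571, -1],
    [0, 0, 0, 0, 0, 1.571, 0.2],
    [0, 0, 0, 0, 0, 1.571, 0.2],
    [0, 0, 0, 0, 0, 1.571, 0.2],
    [0, 0, 0, 0, 0, 1.571, 0.2],
    [0, 0, 0, 0, 0, 1.571, 1]
  ]
}}

```text
time: 11.85
tool_pos: [0.4727, 0.0776, 0.0316]
tool_rot: [-0.0, 1.0, -0.031, 0.0]
contact_force: [1.0, 0.0, 1.9]
gripper_width: 0.684
```

```bash
python3 - <<'E'
from h import *
s=manip.state();print(s['tool_pos'],s['gripper_width'],s['contact_force'])
print(tool((.641,.0717,s['tool_pos'][2]+.060),np.radians(86.4)))
E
```

```text
[0.47265853 0.07761496 0.03157409] 0.6843153099154549 [0.96139812 0.00429747 1.93124182]
{'d': array([ 0.1684, -0.0047, -0.0599]), 1: array([-1.000e-03,  0.000e+00,  3.141e+00]), -1: array([-0.   , -0.001, -0.   ])}
```

Emit:
{"method": "step_arm", "body": {
  "deltas": [
    [0, 0, -0.02, 0, 0, 0, 1],
    [0, 0, -0.05, 0, 0, 0, 1],
    [0.01, 0, -0.06, 0, 0, 0, 1],
    [0.035, -0.001, -0.06, 0, 0, 0, 1],
    [0.065, -0.002, -0.06, 0, 0, 0, 1],
    [0.095, -0.003, -0.06, 0, 0, 0, 1],
    [0.125, -0.005, -0.06, 0, 0, 0, 1],
    [0.15, -0.005, -0.06, 0, 0, 0, 1],
    [0.167, -0.005, -0.06, 0, 0, 0, 1],
    [0.167, -0.005, -0.06, 0, 0, 0, 1],
    [0.167, -0.005, -0.06, 0, 0, 0, 1]
  ]
}}

```text
time: 12.95
tool_pos: [0.6386, 0.072, 0.0897]
tool_rot: [0.0, 0.999, -0.032, -0.001]
contact_force: [-0.4, 0.1, -2.0]
gripper_width: 0.686
```

```bash
cat >> h.py <<'E'
th=np.linspace(0,6.283,60)
def ov(im,n,x0,y0,x1,y1,s,name,objs):
    c=cv2.resize(im[y0:y1,x0:x1],None,fx=s,fy=s,interpolation=cv2.INTER_CUBIC)
    for x,y,z0,rz in objs:
        for r,z in rz:
            p=np.array([(w2px(n,[x+r*np.cos(a),y+r*np.sin(a),z+z0])+.5-[x0,y0])*s for a in th]).astype(np.int32)
            cv2.polylines(c,[p],True,(0,255,0),1)
    cv2.imwrite(f"pics/{name}.png",c)
b=[(.022,.08),(.03,.054),(.03,0)];st=[(.025,.034),(.025,.02)]
E
python3 - <<'E'
from h import *
s=manip.state();p=s['tool_pos'];print(p,s['contact_force'])
print(tool((.6396,.0717,.0316+.028),np.radians(86.4)))
sc=grab("scene","scene6")
ov(sc,"scene",240,130,370,260,5,"o3",[(p[0]+.0014,p[1],p[2]-.0316,b),(.641,.0717,.028,b[2:])])
E
```

```text
[0.6385694  0.07195771 0.08967635] [-0.42784669  0.11125346 -1.95129058]
{'d': array([0.0011, 0.0002, 0.0301]), 1: array([ 0.004, -0.   ,  3.141]), -1: array([ 0.   ,  0.003, -0.   ])}
```

View pics/o3.png

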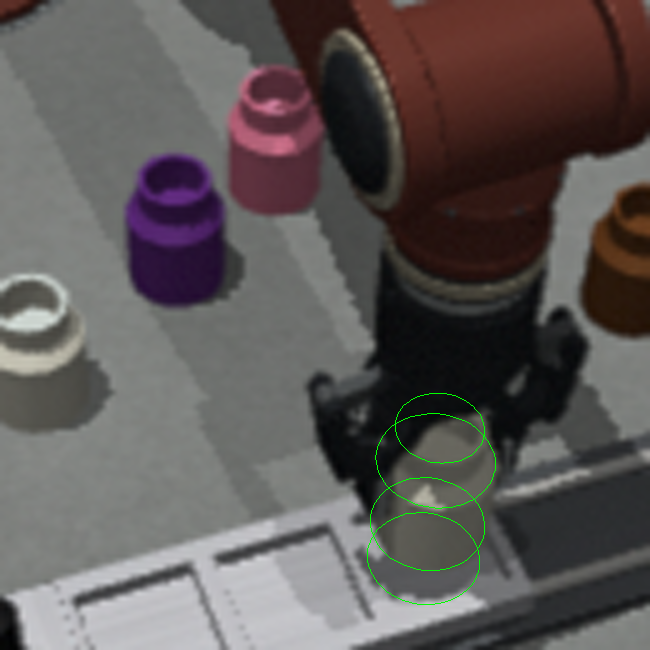

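Emit:
{"method": "step_arm", "body": {
  "deltas": [
    [0.001, 0, 0.008, 0, 0, 0, 1],
    [0.001, 0, 0.014, 0, 0, 0, 1],
    [0.001, 0, 0.019, 0, 0, 0, 1],
    [0.001, 0, 0.023, 0, 0, 0, 1],
    [0.001, 0, 0.023, 0, 0, 0, 1]
  ]
}}

```text
time: 13.5
tool_pos: [0.6395, 0.072, 0.0672]
tool_rot: [0.0, 1.0, -0.032, -0.001]
contact_force: [-0.3, -0.1, -2.8]
gripper_width: 0.686
```

Emit:
{"method": "step_arm", "body": {
  "deltas": [
    [0, 0, 0.003, 0, 0, 0, 1],
    [0, 0, 0.006, 0, 0, 0, 1],
    [0, 0, 0.008, 0, 0, 0, 1],
    [0, 0, 0.008, 0, 0, 0, 1]
  ]
}}

```text
time: 13.9
tool_pos: [0.6401, 0.072, 0.0599]
tool_rot: [0.0, 1.0, -0.032, -0.0]
contact_force: [0.6, 0.1, -2.8]
gripper_width: 0.684
```

Emit:
{"method": "step_arm", "body": {
  "deltas": [
    [0, 0, 0, 0, 0, 0, 0.1],
    [0, 0, 0, 0, 0, 0, -0.2],
    [0, 0, 0, 0, 0, 0, -1],
    [0, 0, 0, 0, 0, 0, -1],
    [0, 0, 0, 0, 0, 0, -1],
    [0, 0, -0.04, 0, 0, 0, -1],
    [0, 0, -0.09, 0, 0, 0, -1],
    [0, 0, -0.11, 0, 0, 0, -1],
    [-0.05, 0, -0.11, 0, 0, 0, -1],
    [-0.1, 0, -0.11, 0, 0, 0, -1],
    [-0.15, 0, -0.11, 0, 0, 0, -1],
    [-0.2, 0, -0.11, 0, 0, 0, -1],
    [-0.2, 0, -0.11, 0, 0, 0, -1]
  ]
}}

```text
time: 15.2
tool_pos: [0.4344, 0.0851, 0.1678]
tool_rot: [-0.0, 1.0, -0.031, -0.002]
contact_force: [-0.8, 0.2, -0.8]
gripper_width: 0.997
```

```bash
python3 - <<'E'
from h import *
s=manip.state();p=s['tool_pos'];print(p,s['contact_force'])
print(tool((.430,-.0715,.17),np.radians(86.4)))
sc=grab("scene","scene7");t=grab("top","top7")
O=[(.641,.0717,.028,b),(.4295,-.0715,0,b),(.409,.192,0,st),(.430,-.170,0,st),(.387,-.288,0,st)]
ov(sc,"scene",160,140,360,260,4,"o4",O)
ov(t,"top",180,120,400,290,3,"o5",O)
E
```

```text
[0.43435894 0.08512753 0.16784319] [-0.84412561  0.18532497 -0.79552971]
{'d': array([ 0.0053,  0.1566, -0.0022]), 1: array([-0.006,  0.   , -3.141]), -1: array([0.   , 0.004, 0.001])}
```

View pics/o4.png

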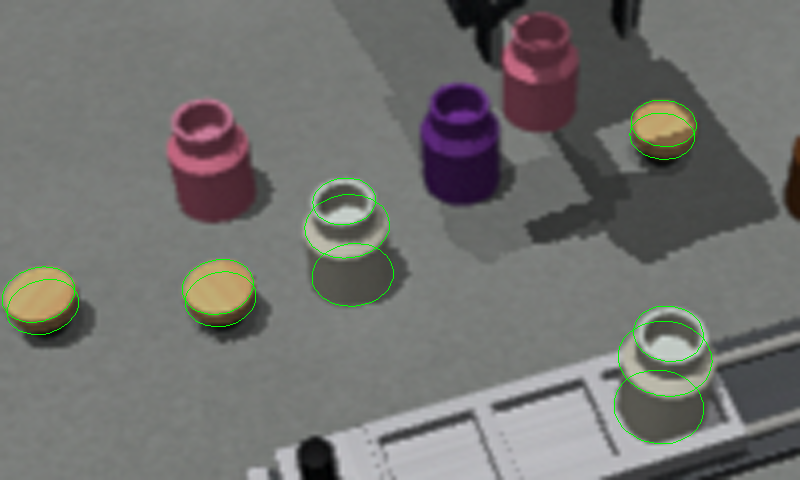

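View pics/o5.png

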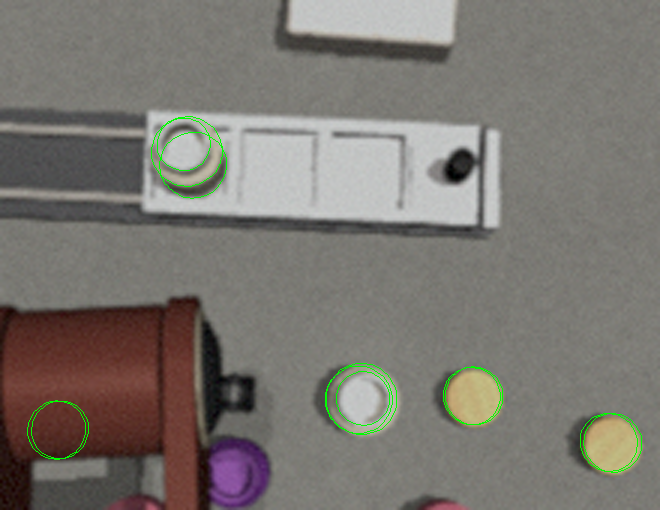

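Emit:
{"method": "step_arm", "body": {
  "deltas": [
    [-0.005, 0.05, 0, 0, 0, 0, -1],
    [-0.005, 0.1, 0, 0, 0, 0, -1],
    [-0.005, 0.15, 0, 0, 0, 0, -1],
    [-0.005, 0.157, 0, 0, 0, 0, -1],
    [-0.005, 0.157, 0, 0, 0, 0, -1]
  ]
}}

```text
time: 15.8
tool_pos: [0.4271, -0.0735, 0.1712]
tool_rot: [-0.0, 0.999, -0.034, 0.0]
contact_force: [-0.4, 0.5, 0.4]
gripper_width: 1.0
```

```bash
python3 - <<'E'
from h import *
print(manip.state()['tool_pos'],tool((.430,-.0715,.032),np.radians(86.4)))
E
```

```text
[ 0.42707419 -0.07353351  0.1711929 ] {'d': array([ 0.0026, -0.0022,  0.1392]), 1: array([-2.000e-03,  0.000e+00,  3.137e+00]), -1: array([-0.   , -0.001, -0.004])}
```

Emit:
{"method": "step_arm", "body": {
  "deltas": [
    [0.003, -0.002, 0.05, 0, 0, 0, -1],
    [0.003, -0.002, 0.1, 0, 0, 0, -1],
    [0.003, -0.002, 0.13, 0, 0, 0, -1],
    [0.003, -0.002, 0.138, 0, 0, 0, -1],
    [0.003, -0.002, 0.138, 0, 0, 0, -1],
    [0.003, -0.002, 0.138, 0, 0, 0, 0.2],
    [0.003, -0.002, 0.138, 0, 0, 0, 0.2],
    [0.003, -0.002, 0.138, 0, 0, 0, 0.2],
    [0.003, -0.002, 0.138, 0, 0, 0, 0.2],
    [0.003, -0.002, 0.138, 0, 0, 0, 0.2]
  ]
}}

```text
time: 16.8
tool_pos: [0.4317, -0.0708, 0.0355]
tool_rot: [0.001, 0.999, -0.032, 0.003]
contact_force: [0.1, 1.5, 6.7]
gripper_width: 0.684
```

Emit:
{"method": "step_arm", "body": {
  "deltas": [
    [0, 0, 0, 0, 0, 0, -1],
    [0, 0, 0, 0, 0, 0, -1],
    [0, 0, 0, 0, 0, 0, -1],
    [0, 0, 0, 0, 0, -0.15, -1],
    [0, 0, 0, 0, 0, -0.3, -1],
    [0, 0, 0, 0, 0, -0.45, -1],
    [0, 0, 0, 0, 0, -0.6, -1],
    [0, 0, 0, 0, 0, -0.75, -1],
    [0, 0, 0, 0, 0, -0.9, -1],
    [0, 0, 0, 0, 0, -1.05, -1],
    [0, 0, 0, 0, 0, -1.2, -1],
    [0, 0, 0, 0, 0, -1.35, -1],
    [0, 0, 0, 0, 0, -1.5, -1],
    [0, 0, 0, 0, 0, -1.571, -1],
    [0, 0, 0, 0, 0, -1.571, -1],
    [0, 0, 0, 0, 0, -1.571, 0.2],
    [0, 0, 0, 0, 0, -1.571, 0.2],
    [0, 0, 0, 0, 0, -1.571, 0.2],
    [0, 0, 0, 0, 0, -1.571, 0.2],
    [0, 0, 0, 0, 0, -1.571, 1]
  ]
}}

```text
time: 18.8
tool_pos: [0.4293, -0.0701, 0.0327]
tool_rot: [0.0, 0.729, 0.684, 0.0]
contact_force: [0.8, -0.4, 2.7]
gripper_width: 0.682
```

```bash
python3 - <<'E'
from h import *
s=manip.state();print(s['tool_pos'],s['gripper_width'],s['contact_force'])
print(tool((.6312,-.0840,s['tool_pos'][2]+.060),np.radians(-3.6)))
E
```

```text
[ 0.42933619 -0.07010458  0.03268787] 0.6819937761065689 [ 0.83330934 -0.392446    2.70054708]
{'d': array([-0.0011,  0.2024, -0.0598]), 1: array([ 0.001,  0.   , -0.001]), -1: array([ 0.000e+00, -1.000e-03,  3.141e+00])}
```

Emit:
{"method": "step_arm", "body": {
  "deltas": [
    [0, 0, -0.02, 0, 0, 0, 1],
    [0, 0, -0.05, 0, 0, 0, 1],
    [0, 0.01, -0.06, 0, 0, 0, 1],
    [0, 0.035, -0.06, 0, 0, 0, 1],
    [0, 0.065, -0.06, 0, 0, 0, 1],
    [0, 0.1, -0.06, 0, 0, 0, 1],
    [0, 0.135, -0.06, 0, 0, 0, 1],
    [0, 0.165, -0.06, 0, 0, 0, 1],
    [0, 0.19, -0.06, 0, 0, 0, 1],
    [0, 0.202, -0.06, 0, 0, 0, 1],
    [0, 0.202, -0.06, 0, 0, 0, 1],
    [0, 0.202, -0.06, 0, 0, 0, 1]
  ]
}}

```text
time: 20.0
tool_pos: [0.6295, -0.0824, 0.091]
tool_rot: [-0.001, 0.729, 0.685, -0.001]
contact_force: [-0.2, 0.8, -3.0]
gripper_width: 0.689
```

```bash
python3 - <<'E'
from h import *
s=manip.state();p=s['tool_pos'];print(p,s['contact_force'])
print(tool((.6312,-.0833,.0327+.028),np.radians(-3.6)))
sc=grab("scene","scene8")
ov(sc,"scene",200,150,330,270,5,"o6",[(p[0],p[1]-.0007,p[2]-.0327,b),(.6312,-.0840,.028,b[2:])])
E
```

```text
[ 0.6294593  -0.08240133  0.09095485] [-0.23328932  0.77967891 -3.02599686]
{'d': array([-0.0008,  0.0019,  0.0302]), 1: array([-0.003, -0.   , -0.   ]), -1: array([-1.000e-03,  4.000e-03,  3.141e+00])}
```

View pics/o6.png

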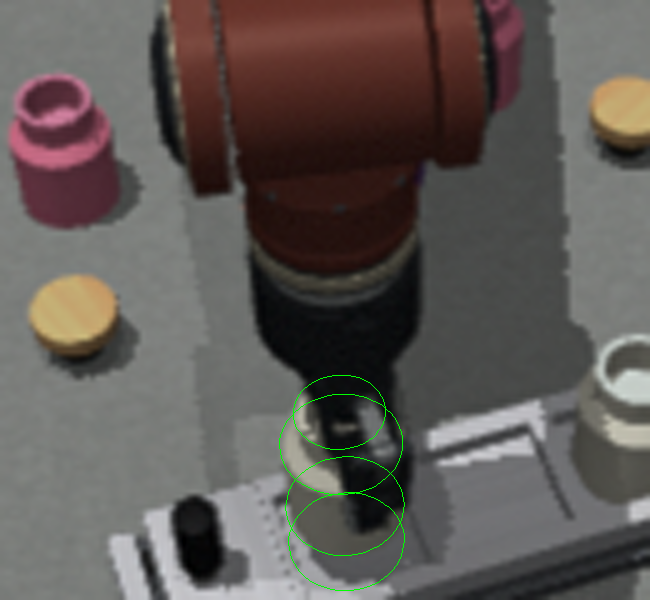

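Bottle B is hanging over well 0 and matches the model overlay. I'll lower it.

Emit:
{"method": "step_arm", "body": {
  "deltas": [
    [-0.001, 0.001, 0.008, 0, 0, 0, 1],
    [-0.001, 0.001, 0.014, 0, 0, 0, 1],
    [-0.001, 0.001, 0.019, 0, 0, 0, 1],
    [-0.001, 0.001, 0.023, 0, 0, 0, 1],
    [-0.001, 0.001, 0.023, 0, 0, 0, 1]
  ]
}}

```text
time: 20.55
tool_pos: [0.6307, -0.0836, 0.0682]
tool_rot: [-0.001, 0.729, 0.684, -0.0]
contact_force: [0.3, 0.1, -2.5]
gripper_width: 0.687
```

Emit:
{"method": "step_arm", "body": {
  "deltas": [
    [0, 0, 0.003, 0, 0, 0, 1],
    [0, 0, 0.006, 0, 0, 0, 1],
    [0, 0, 0.008, 0, 0, 0, 1],
    [0, 0, 0.008, 0, 0, 0, 1]
  ]
}}

```text
time: 20.95
tool_pos: [0.6313, -0.0837, 0.0609]
tool_rot: [-0.0, 0.729, 0.684, -0.0]
contact_force: [0.5, 0.4, -3.2]
gripper_width: 0.685
```

Emit:
{"method": "step_arm", "body": {
  "deltas": [
    [0, 0, 0, 0, 0, 0, 0.1],
    [0, 0, 0, 0, 0, 0, -0.2],
    [0, 0, 0, 0, 0, 0, -1],
    [0, 0, 0, 0, 0, 0, -1],
    [0, 0, 0, 0, 0, 0, -1],
    [0, 0, -0.04, 0, 0, 0, -1],
    [0, 0, -0.09, 0, 0, 0, -1],
    [0, 0, -0.11, 0, 0, 0, -1],
    [0, -0.05, -0.11, 0, 0, 0, -1],
    [0, -0.1, -0.11, 0, 0, 0, -1],
    [-0.03, -0.15, -0.11, 0, 0, 0, -1],
    [-0.06, -0.2, -0.11, 0, 0, 0, -1],
    [-0.074, -0.206, -0.11, 0, 0, 0, -1],
    [-0.074, -0.206, -0.11, 0, 0, 0, -1]
  ]
}}

```text
time: 22.35
tool_pos: [0.4194, -0.1462, 0.1717]
tool_rot: [0.001, 0.73, 0.683, -0.0]
contact_force: [-0.5, 0.1, -0.8]
gripper_width: 1.002
```

```bash
python3 - <<'E'
from h import *
s=manip.state();p=s['tool_pos'];print(p,s['contact_force'])
print(tool((.430,-.170,.018),np.radians(-3.6)))
sc=grab("scene","scene9");t=grab("top","top9")
O=[(.641,.0717,.028,b),(.6312,-.0840,.028,b),(.409,.192,0,st),(.430,-.170,0,st),(.387,-.288,0,st)]
ov(sc,"scene",160,140,360,260,4,"o7",O)
ov(t,"top",180,120,400,290,3,"o8",O)
E
```

```text
[ 0.41939918 -0.14618     0.17171538] [-0.50314515  0.13952566 -0.78088397]
{'d': array([-0.0228,  0.012 ,  0.1538]), 1: array([ 0.001,  0.001, -0.004]), -1: array([ 2.000e-03, -2.000e-03,  3.138e+00])}
```

View pics/o7.png

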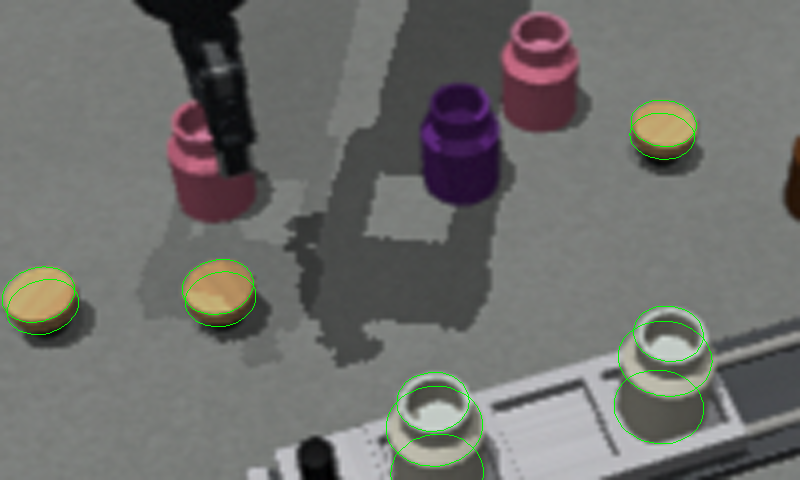

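View pics/o8.png

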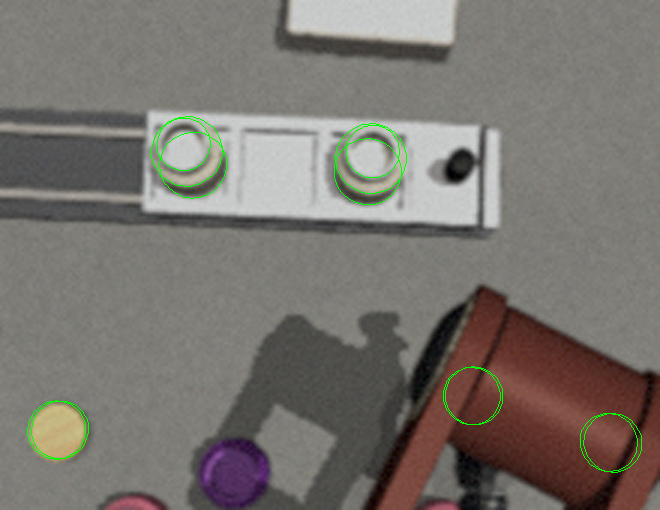

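Emit:
{"method": "step_arm", "body": {
  "deltas": [
    [-0.023, 0.012, 0, 0, 0, -0.004, -0.6],
    [-0.023, 0.012, 0.04, 0, 0, -0.004, -0.6],
    [-0.023, 0.012, 0.09, 0, 0, -0.004, -0.6],
    [-0.023, 0.012, 0.135, 0, 0, -0.004, -0.6],
    [-0.023, 0.012, 0.151, 0, 0, -0.004, -0.6],
    [-0.023, 0.012, 0.151, 0, 0, -0.004, -0.6],
    [-0.023, 0.012, 0.151, 0, 0, -0.004, 0.2],
    [-0.023, 0.012, 0.151, 0, 0, -0.004, 0.3],
    [-0.023, 0.012, 0.151, 0, 0, -0.004, 0.3],
    [-0.023, 0.012, 0.151, 0, 0, -0.004, 0.3],
    [-0.023, 0.012, 0.151, 0, 0, -0.004, 0.3]
  ]
}}

```text
time: 23.55
tool_pos: [0.4333, -0.169, 0.0221]
tool_rot: [0.002, 0.728, 0.686, 0.001]
contact_force: [0.9, 0.9, 6.2]
gripper_width: 0.557
```

Emit:
{"method": "step_arm", "body": {
  "deltas": [
    [0, 0, 0, 0, 0, 0, -0.6],
    [0, 0, 0, 0, 0, 0, -0.6],
    [0, 0, 0, 0, 0, 0, -0.6],
    [0, 0, 0, 0, 0, 0.15, -0.6],
    [0, 0, 0, 0, 0, 0.3, -0.6],
    [0, 0, 0, 0, 0, 0.45, -0.6],
    [0, 0, 0, 0, 0, 0.6, -0.6],
    [0, 0, 0, 0, 0, 0.75, -0.6],
    [0, 0, 0, 0, 0, 0.9, -0.6],
    [0, 0, 0, 0, 0, 1.05, -0.6],
    [0, 0, 0, 0, 0, 1.2, -0.6],
    [0, 0, 0, 0, 0, 1.35, -0.6],
    [0, 0, 0, 0, 0, 1.5, -0.6],
    [0, 0, 0, 0, 0, 1.571, -0.6],
    [0, 0, 0, 0, 0, 1.571, -0.6],
    [0, 0, 0, 0, 0, 1.571, 0.2],
    [0, 0, 0, 0, 0, 1.571, 0.4],
    [0, 0, 0, 0, 0, 1.571, 1],
    [0, 0, 0, 0, 0, 1.571, 1],
    [0, 0, 0, 0, 0, 1.571, 1]
  ]
}}

```text
time: 25.55
tool_pos: [0.4321, -0.1685, 0.0206]
tool_rot: [0.0, 1.0, -0.029, 0.0]
contact_force: [0.6, 0.2, 2.0]
gripper_width: 0.56
```

```bash
python3 - <<'E'
from h import *
s=manip.state();print(s['tool_pos'],s['gripper_width'],s['contact_force'])
print(tool((.6312,-.0840,s['tool_pos'][2]+.130),np.radians(86.4)))
E
```

```text
[ 0.43205026 -0.16853888  0.02060756] 0.5599298534688459 [0.58317315 0.19110412 1.97394058]
{'d': array([ 0.1939, -0.0961, -0.1299]), 1: array([ 1.000e-03,  1.000e-03, -3.138e+00]), -1: array([ 0.   , -0.001,  0.004])}
```

Emit:
{"method": "step_arm", "body": {
  "deltas": [
    [0, 0, -0.04, 0, 0, 0, 1],
    [0, 0, -0.09, 0, 0, 0, 1],
    [0.01, -0.005, -0.13, 0, 0, 0, 1],
    [0.05, -0.025, -0.13, 0, 0, 0, 1],
    [0.09, -0.045, -0.13, 0, 0, 0, 1],
    [0.13, -0.065, -0.13, 0, 0, 0, 1],
    [0.17, -0.085, -0.13, 0, 0, 0, 1],
    [0.193, -0.096, -0.13, 0, 0, 0.004, 1],
    [0.193, -0.096, -0.13, 0, 0, 0.004, 1],
    [0.193, -0.096, -0.13, 0, 0, 0.004, 1]
  ]
}}

```text
time: 26.55
tool_pos: [0.6294, -0.0836, 0.1491]
tool_rot: [-0.0, 1.0, -0.031, -0.001]
contact_force: [-1.1, 0.2, -0.9]
gripper_width: 0.563
```

```bash
python3 - <<'E'
from h import *
s=manip.state();p=s['tool_pos'];print(p,s['contact_force'])
print(tool((.6301,-.0844,.1086),np.radians(86.4)))
sc=grab("scene","scene10")
ov(sc,"scene",200,150,330,270,5,"o9",[(p[0]+.001,p[1],p[2]-.0206,st+[(.014,0)]),(.6312,-.0840,.028,b)])
E
```

```text
[ 0.62943281 -0.08359418  0.14909817] [-1.05977744  0.15048323 -0.86378939]
{'d': array([0.0008, 0.0008, 0.0405]), 1: array([-0.004, -0.   , -3.141]), -1: array([-0.   ,  0.002,  0.001])}
```

View pics/o9.png

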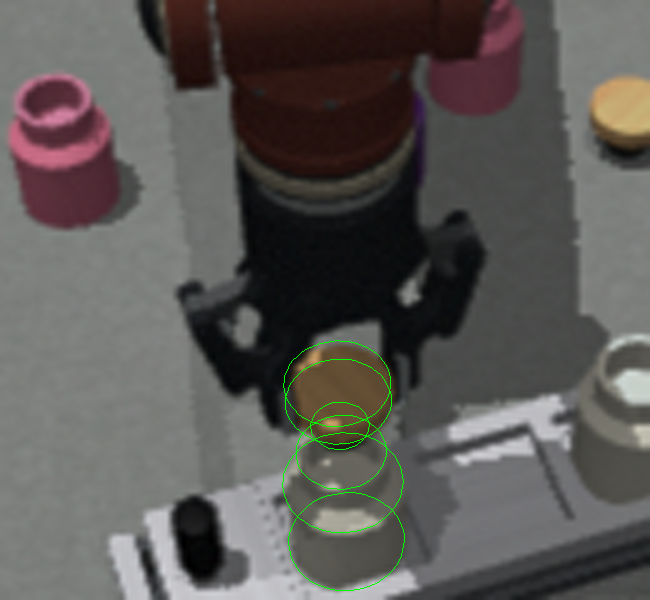

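Emit:
{"method": "step_arm", "body": {
  "deltas": [
    [0.001, 0.001, 0.01, 0, 0, 0, 1],
    [0.001, 0.001, 0.018, 0, 0, 0, 1],
    [0.001, 0.001, 0.025, 0, 0, 0, 1],
    [0.001, 0.001, 0.03, 0, 0, 0, 1],
    [0.001, 0.001, 0.03, 0, 0, 0, 1]
  ]
}}

```text
time: 27.1
tool_pos: [0.63, -0.0849, 0.1188]
tool_rot: [-0.0, 0.999, -0.032, -0.001]
contact_force: [-0.2, 0.3, -1.5]
gripper_width: 0.563
```

Emit:
{"method": "step_arm", "body": {
  "deltas": [
    [0, 0, 0.003, 0, 0, 0, 1],
    [0, 0, 0.006, 0, 0, 0, 1],
    [0, 0, 0.009, 0, 0, 0, 1],
    [0, 0, 0.009, 0, 0, 0, 1]
  ]
}}

```text
time: 27.5
tool_pos: [0.6307, -0.0849, 0.1108]
tool_rot: [-0.0, 1.0, -0.032, -0.0]
contact_force: [-0.6, -0.5, -0.7]
gripper_width: 0.567
```

Emit:
{"method": "step_arm", "body": {
  "deltas": [
    [0, 0, 0.002, 0, 0, 0, 1],
    [0, 0, 0.003, 0, 0, 0, 1],
    [0, 0, 0.004, 0, 0, 0, 1],
    [0, 0, 0.004, 0, 0, 0, 1]
  ]
}}

```text
time: 27.9
tool_pos: [0.6314, -0.085, 0.1087]
tool_rot: [-0.0, 1.0, -0.032, 0.0]
contact_force: [-2.7, 0.7, 4.8]
gripper_width: 0.562
```

Emit:
{"method": "step_arm", "body": {
  "deltas": [
    [0, 0, 0, 0, 0, 0, 0.1],
    [0, 0, 0, 0, 0, 0, -0.6],
    [0, 0, 0, 0, 0, 0, -0.6],
    [0, 0, 0, 0, 0, 0, -0.6],
    [0, 0, -0.04, 0, 0, 0, -0.6],
    [0, 0, -0.08, 0, 0, 0, -0.6],
    [-0.03, -0.04, -0.08, 0, 0, 0, -0.6],
    [-0.06, -0.08, -0.08, 0, 0, 0, -0.6],
    [-0.09, -0.12, -0.08, 0, 0, 0, -0.6],
    [-0.12, -0.16, -0.08, 0, 0, 0, -0.6],
    [-0.15, -0.2, -0.08, 0, 0, 0, -0.6],
    [-0.18, -0.24, -0.08, 0, 0, 0, -0.6],
    [-0.2, -0.26, -0.08, 0, 0, 0, -0.6],
    [-0.2, -0.26, -0.08, 0, 0, 0, -0.6]
  ]
}}

```text
time: 29.3
tool_pos: [0.4458, 0.1893, 0.187]
tool_rot: [-0.0, 1.0, -0.029, -0.0]
contact_force: [0.2, 0.7, -0.0]
gripper_width: 0.803
```

```bash
python3 - <<'E'
from h import *
s=manip.state();p=s['tool_pos'];print(p,s['contact_force'])
print(tool((.4095,.192,.020),np.radians(86.4)))
sc=grab("scene","scene11");t=grab("top","top11")
O=[(.641,.0717,.028,b),(.6312,-.0840,.028,b),(.409,.192,0,st),(.6312,-.0840,.088,st),(.387,-.288,0,st)]
ov(sc,"scene",160,140,360,260,4,"o10",O)
ov(t,"top",180,120,400,290,3,"o11",O)
E
```

```text
[0.4457777  0.18933348 0.18703767] [ 0.21986891  0.65993622 -0.04017309]
{'d': array([-0.0363, -0.0004,  0.1671]), 1: array([-1.000e-03, -1.000e-03, -3.137e+00]), -1: array([-0.001,  0.   ,  0.004])}
```

View pics/o10.png

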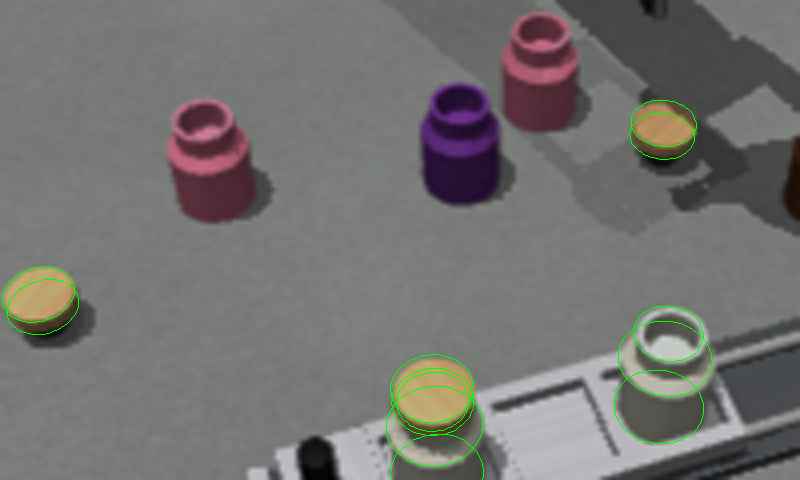

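View pics/o11.png

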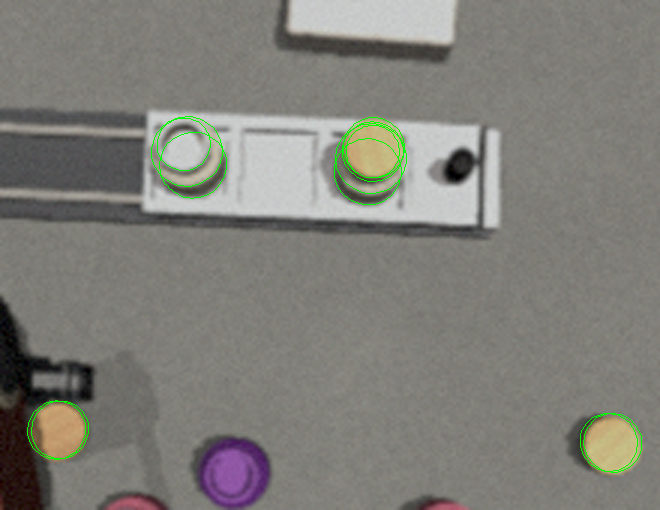

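Emit:
{"method": "step_arm", "body": {
  "deltas": [
    [-0.036, 0, 0.03, 0, 0, 0.004, -0.6],
    [-0.036, 0, 0.08, 0, 0, 0.004, -0.6],
    [-0.036, 0, 0.125, 0, 0, 0.004, -0.6],
    [-0.036, 0, 0.155, 0, 0, 0.004, -0.6],
    [-0.036, 0, 0.166, 0, 0, 0.004, -0.6],
    [-0.036, 0, 0.166, 0, 0, 0.004, -0.6],
    [-0.036, 0, 0.166, 0, 0, 0.004, 0.2],
    [-0.036, 0, 0.166, 0, 0, 0.004, 0.3],
    [-0.036, 0, 0.166, 0, 0, 0.004, 0.3],
    [-0.036, 0, 0.166, 0, 0, 0.004, 0.3],
    [-0.036, 0, 0.166, 0, 0, 0.004, 0.3]
  ]
}}

```text
time: 30.5
tool_pos: [0.4143, 0.1899, 0.0238]
tool_rot: [-0.001, 0.999, -0.034, 0.003]
contact_force: [0.7, -1.2, 6.2]
gripper_width: 0.563
```

Emit:
{"method": "step_arm", "body": {
  "deltas": [
    [0, 0, 0, 0, 0, 0, -0.6],
    [0, 0, 0, 0, 0, 0, -0.6],
    [0, 0, 0, 0, 0, 0, -0.6],
    [0, 0, 0, 0, 0, -0.15, -0.6],
    [0, 0, 0, 0, 0, -0.3, -0.6],
    [0, 0, 0, 0, 0, -0.45, -0.6],
    [0, 0, 0, 0, 0, -0.6, -0.6],
    [0, 0, 0, 0, 0, -0.75, -0.6],
    [0, 0, 0, 0, 0, -0.9, -0.6],
    [0, 0, 0, 0, 0, -1.05, -0.6],
    [0, 0, 0, 0, 0, -1.2, -0.6],
    [0, 0, 0, 0, 0, -1.35, -0.6],
    [0, 0, 0, 0, 0, -1.5, -0.6],
    [0, 0, 0, 0, 0, -1.571, -0.6],
    [0, 0, 0, 0, 0, -1.571, -0.6],
    [0, 0, 0, 0, 0, -1.571, 0.2],
    [0, 0, 0, 0, 0, -1.571, 0.4],
    [0, 0, 0, 0, 0, -1.571, 1],
    [0, 0, 0, 0, 0, -1.571, 1],
    [0, 0, 0, 0, 0, -1.571, 1]
  ]
}}

```text
time: 32.5
tool_pos: [0.4122, 0.1895, 0.0216]
tool_rot: [0.0, 0.731, 0.683, 0.0]
contact_force: [-0.3, 0.6, 2.3]
gripper_width: 0.563
```

```bash
python3 - <<'E'
from h import *
s=manip.state();print(s['tool_pos'],s['gripper_width'],s['contact_force'],s['joint_pos'].round(2))
print(tool((.6410,.0720,s['tool_pos'][2]+.130),np.radians(-3.6)))
E
```

```text
[0.4122359  0.1895075  0.02161507] 0.5634251810333301 [-0.31504667  0.62047245  2.34715545] [ 0.27 -0.11  2.17  0.    1.09  0.33]
{'d': array([-0.1018,  0.2362, -0.1299]), 1: array([ 0.001, -0.   , -0.004]), -1: array([-0.000e+00, -1.000e-03,  3.137e+00])}
```

Emit:
{"method": "step_arm", "body": {
  "deltas": [
    [0, 0, -0.04, 0, 0, 0, 1],
    [0, 0, -0.09, 0, 0, 0, 1],
    [-0.005, 0.01, -0.13, 0, 0, 0, 1],
    [-0.022, 0.05, -0.13, 0, 0, 0, 1],
    [-0.04, 0.09, -0.13, 0, 0, 0, 1],
    [-0.057, 0.13, -0.13, 0, 0, 0, 1],
    [-0.075, 0.17, -0.13, 0, 0, 0, 1],
    [-0.09, 0.21, -0.13, 0, 0, -0.004, 1],
    [-0.102, 0.236, -0.13, 0, 0, -0.004, 1],
    [-0.102, 0.236, -0.13, 0, 0, -0.004, 1],
    [-0.102, 0.236, -0.13, 0, 0, -0.004, 1]
  ]
}}

```text
time: 33.6
tool_pos: [0.6401, 0.0716, 0.1501]
tool_rot: [-0.001, 0.729, 0.684, -0.001]
contact_force: [-0.2, 0.3, -0.7]
gripper_width: 0.56
```

```bash
python3 - <<'E'
from h import *
s=manip.state();p=s['tool_pos'];print(p,s['contact_force'])
print(tool((.6412,.0718,.1096),np.radians(-3.6)))
sc=grab("scene","scene12")
ov(sc,"scene",240,130,370,260,5,"o12",[(p[0],p[1],p[2]-.0216,st+[(.014,0)]),(.641,.0717,.028,b)])
E
```

```text
[0.64005494 0.0715788  0.1501284 ] [-0.17257568  0.34272976 -0.65299958]
{'d': array([0.0003, 0.0012, 0.0405]), 1: array([-0.002, -0.   , -0.001]), -1: array([-0.   ,  0.004,  3.141])}
```

View pics/o12.png

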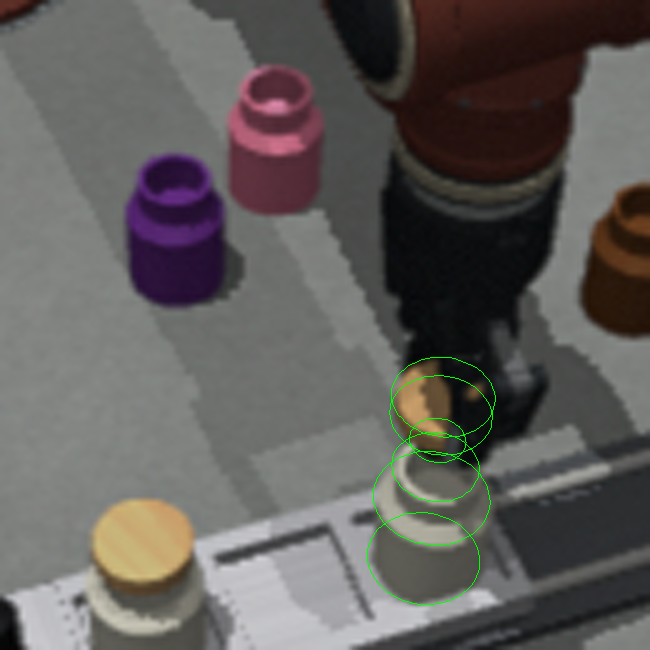

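The held stopper is above bottle A, which matches the overlay. Lowering in stages.

Emit:
{"method": "step_arm", "body": {
  "deltas": [
    [0, 0.001, 0.01, 0, 0, 0, 1],
    [0, 0.001, 0.018, 0, 0, 0, 1],
    [0, 0.001, 0.025, 0, 0, 0, 1],
    [0, 0.001, 0.03, 0, 0, 0, 1],
    [0, 0.001, 0.03, 0, 0, 0, 1]
  ]
}}

```text
time: 34.15
tool_pos: [0.6406, 0.072, 0.1198]
tool_rot: [-0.001, 0.729, 0.685, -0.001]
contact_force: [0.2, -0.2, -0.3]
gripper_width: 0.561
```

Emit:
{"method": "step_arm", "body": {
  "deltas": [
    [0, 0, 0.003, 0, 0, 0, 1],
    [0, 0, 0.006, 0, 0, 0, 1],
    [0, 0, 0.009, 0, 0, 0, 1],
    [0, 0, 0.009, 0, 0, 0, 1]
  ]
}}

```text
time: 34.55
tool_pos: [0.6413, 0.0717, 0.1117]
tool_rot: [-0.0, 0.729, 0.684, -0.0]
contact_force: [0.7, -0.3, -0.1]
gripper_width: 0.563
```

Emit:
{"method": "step_arm", "body": {
  "deltas": [
    [0, 0, 0.002, 0, 0, 0, 1],
    [0, 0, 0.003, 0, 0, 0, 1],
    [0, 0, 0.004, 0, 0, 0, 1],
    [0, 0, 0.004, 0, 0, 0, 1]
  ]
}}

```text
time: 34.95
tool_pos: [0.6418, 0.0718, 0.1096]
tool_rot: [0.0, 0.729, 0.685, 0.0]
contact_force: [-2.8, -0.1, 4.5]
gripper_width: 0.562
```

Emit:
{"method": "step_arm", "body": {
  "deltas": [
    [0, 0, 0, 0, 0, 0, 0.1],
    [0, 0, 0, 0, 0, 0, -0.6],
    [0, 0, 0, 0, 0, 0, -0.6],
    [0, 0, 0, 0, 0, 0, -0.6],
    [0, 0, -0.04, 0, 0, 0, -0.6],
    [0, 0, -0.08, 0, 0, 0, -0.6],
    [-0.03, -0.04, -0.08, 0, 0, 0, -0.6],
    [-0.07, -0.08, -0.08, 0, 0, 0, -0.6],
    [-0.1, -0.12, -0.08, 0, 0, 0, -0.6],
    [-0.14, -0.15, -0.08, 0, 0, 0, -0.6],
    [-0.18, -0.18, -0.08, 0, 0, 0, -0.6],
    [-0.22, -0.2, -0.08, 0, 0, 0, -0.6],
    [-0.23, -0.2, -0.08, 0, 0, 0, -0.6],
    [-0.23, -0.2, -0.08, 0, 0, 0, -0.6]
  ]
}}

```text
time: 36.35
tool_pos: [0.4271, -0.1465, 0.1885]
tool_rot: [0.0, 0.73, 0.683, 0.0]
contact_force: [0.2, 0.8, 0.3]
gripper_width: 0.8
```

```bash
python3 - <<'E'
from h import *
s=manip.state();p=s['tool_pos'];print(p,s['contact_force'])
print(tool((.6263,-.1618,.16),np.radians(-3.6)))
sc=grab("scene","scene13");t=grab("top","top13")
O=[(.641,.0717,.028,b[:1]),(.6312,-.0840,.028,b[:1]),(.641,.0717,.088,st),(.6312,-.0840,.088,st),(.387,-.288,0,st)]
ov(sc,"scene",200,190,360,270,5,"o13",O)
ov(t,"top",200,120,360,210,5,"o14",O)
crop(sc,200,190,360,270,5,"s13")
E
```

```text
[ 0.42712187 -0.14651371  0.18845101] [0.15369122 0.81752339 0.33229191]
{'d': array([-0.002 ,  0.1997,  0.0286]), 1: array([ 0.001,  0.   , -0.004]), -1: array([ 0.000e+00, -1.000e-03,  3.138e+00])}
```

View pics/o13.png

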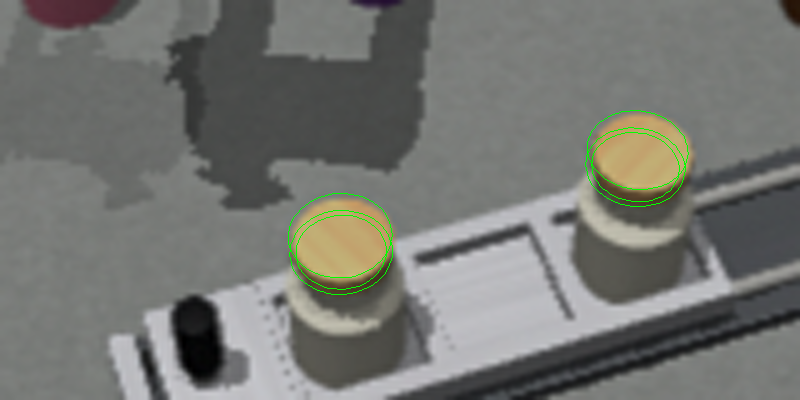

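View pics/s13.png

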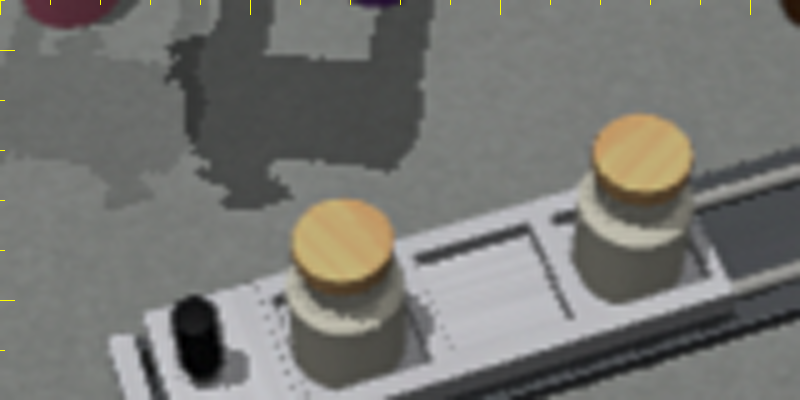

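View pics/o14.png

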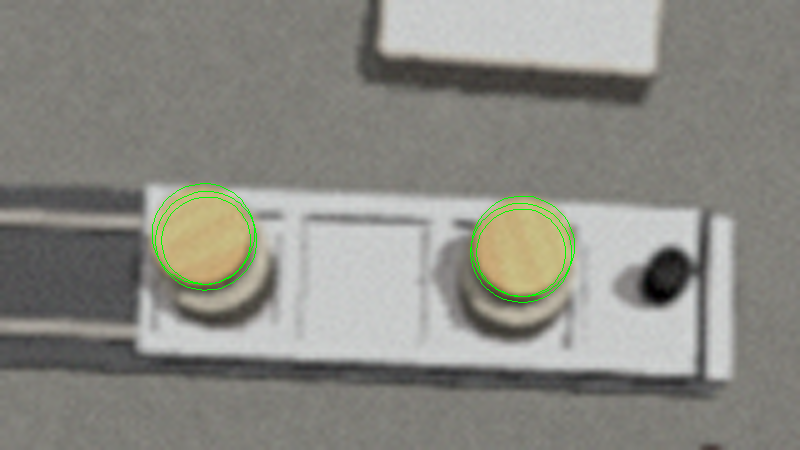

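```bash
python3 - <<'E'
from h import *
print(tri((200+643/5,190+154/5),(200+206/5,120+238/5)),tri((200+343/5,190+240/5),(200+523/5,120+250/5)))
E
```

```text
[0.64067787 0.07313832 0.11440121] [ 0.63045911 -0.08356025  0.11433528]
```

Emit:
{"method": "step_arm", "body": {
  "deltas": [
    [-0.002, 0.05, 0.01, 0, 0, -0.004, -0.2],
    [-0.002, 0.1, 0.02, 0, 0, -0.004, -0.2],
    [-0.002, 0.15, 0.02, 0, 0, -0.004, -0.2],
    [-0.002, 0.2, 0.02, 0, 0, -0.004, -0.2],
    [-0.002, 0.2, 0.02, 0, 0, -0.004, -0.2],
    [-0.002, 0.2, 0.02, 0, 0, -0.004, -0.2]
  ]
}}

```text
time: 37.05
tool_pos: [0.6281, -0.1576, 0.1664]
tool_rot: [-0.001, 0.727, 0.687, -0.001]
contact_force: [-0.8, 1.1, 0.2]
gripper_width: 0.602
```

```bash
python3 - <<'E'
from h import *
print(manip.state()['tool_pos'],tool((.6263,-.1618,.074),np.radians(-3.6)))
E
```

```text
[ 0.62811601 -0.15760544  0.16640688] {'d': array([-0.0044, -0.0013,  0.0924]), 1: array([-0.003, -0.001,  0.007]), -1: array([ 2.000e-03, -5.000e-03, -3.134e+00])}
```

Emit:
{"method": "step_arm", "body": {
  "deltas": [
    [-0.002, 0, 0.04, 0, 0, 0.002, -0.2],
    [-0.002, 0, 0.07, 0, 0, 0.002, -0.2],
    [-0.002, 0, 0.091, 0, 0, 0.002, -0.2],
    [-0.002, 0, 0.091, 0, 0, 0.002, -0.2],
    [-0.002, 0, 0.091, 0, 0, 0.002, 1],
    [-0.002, 0, 0.091, 0, 0, 0.002, 1],
    [-0.002, 0, 0.091, 0, 0, 0.002, 1],
    [-0.002, 0, 0.091, 0, 0, 0.002, 1],
    [-0.002, 0, 0.091, 0, 0, 0.002, 1]
  ]
}}

```text
time: 37.95
tool_pos: [0.6263, -0.1617, 0.0801]
tool_rot: [-0.0, 0.728, 0.685, -0.001]
contact_force: [-6.4, 1.4, 5.5]
gripper_width: 0.26
```

```bash
python3 - <<'E'
from h import *
s=manip.state();p=s['tool_pos'];print(p,s['contact_force'])
d=np.array([.0628,.998]);g=p[:2]+.14*d
print(tool((g[0],g[1],p[2]),np.radians(-3.6)))
E
```

```text
[ 0.62633927 -0.16169752  0.08005639] [-6.39885823  1.38420529  5.46377055]
{'d': array([ 0.14  ,  0.0003, -0.    ]), 1: array([-0.001,  0.   ,  0.002]), -1: array([-0.000e+00, -2.000e-03, -3.139e+00])}
```

Emit:
{"method": "step_arm", "body": {
  "deltas": [
    [0.001, -0.001, 0, 0, 0, 0, 1],
    [0.003, -0.001, 0, 0, 0, 0, 1],
    [0.006, -0.001, 0, 0, 0, 0, 1],
    [0.01, -0.001, 0, 0, 0, 0, 1],
    [0.014, -0.001, 0, 0, 0, 0, 1],
    [0.018, -0.001, 0, 0, 0, 0, 1],
    [0.022, -0.001, 0, 0, 0, 0, 1],
    [0.026, -0.001, 0, 0, 0, 0, 1],
    [0.03, -0.001, 0, 0, 0, 0, 1],
    [0.034, -0.001, 0, 0, 0, 0, 1],
    [0.038, -0.001, 0, 0, 0, 0, 1],
    [0.042, -0.001, 0, 0, 0, 0, 1],
    [0.046, -0.001, 0, 0, 0, 0, 1],
    [0.05, -0.001, 0, 0, 0, 0, 1],
    [0.054, -0.001, 0, 0, 0, 0, 1],
    [0.058, -0.001, 0, 0, 0, 0, 1],
    [0.062, -0.001, 0, 0, 0, 0, 1],
    [0.065, -0.001, 0, 0, 0, 0, 1],
    [0.067, -0.001, 0, 0, 0, 0, 1],
    [0.068, -0.001, 0, 0, 0, 0, 1]
  ]
}}

```text
time: 39.95
tool_pos: [0.6308, -0.0943, 0.08]
tool_rot: [0.001, 0.728, 0.685, 0.0]
contact_force: [-4.2, -1.7, 6.6]
gripper_width: 0.254
```

```bash
python3 - <<'E'
from h import *
s=manip.state();p=s['tool_pos'];print(p,s['contact_force'])
sc=grab("scene","scene15");crop(sc,200,170,400,270,4,"s15")
E
```

```text
[ 0.63080278 -0.09428808  0.08004081] [-4.1667432  -1.72491805  6.59403717]
```

View pics/s15.png

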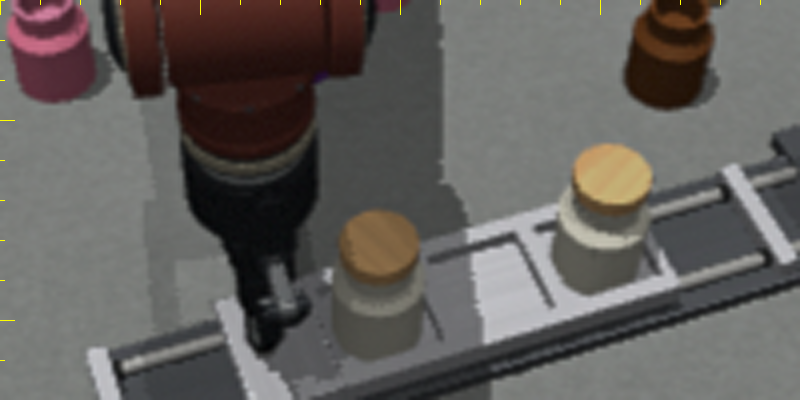

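The carriage is half way along and both bottles are still stoppered and upright. I'll carry on slowly.

Emit:
{"method": "step_arm", "body": {
  "deltas": [
    [0.001, 0, 0, 0, 0, 0, 1],
    [0.003, 0, 0, 0, 0, 0, 1],
    [0.006, 0, 0, 0, 0, 0, 1],
    [0.01, 0, 0, 0, 0, 0, 1],
    [0.014, 0, 0, 0, 0, 0, 1],
    [0.018, 0, 0, 0, 0, 0, 1],
    [0.022, 0, 0, 0, 0, 0, 1],
    [0.026, 0, 0, 0, 0, 0, 1],
    [0.03, 0, 0, 0, 0, 0, 1],
    [0.034, 0, 0, 0, 0, 0, 1],
    [0.038, 0, 0, 0, 0, 0, 1],
    [0.042, 0, 0, 0, 0, 0, 1],
    [0.046, 0, 0, 0, 0, 0, 1],
    [0.05, 0, 0, 0, 0, 0, 1],
    [0.054, 0, 0, 0, 0, 0, 1],
    [0.057, 0, 0, 0, 0, 0, 1],
    [0.06, 0, 0, 0, 0, 0, 1],
    [0.063, 0, 0, 0, 0, 0, 1],
    [0.065, 0, 0, 0, 0, 0, 1],
    [0.065, 0, 0, 0, 0, 0, 1]
  ]
}}

```text
time: 42.0
tool_pos: [0.6351, -0.0289, 0.0801]
tool_rot: [0.001, 0.728, 0.685, 0.001]
contact_force: [-3.1, -0.2, 6.1]
gripper_width: 0.254
```

Emit:
{"method": "step_arm", "body": {
  "deltas": [
    [0.001, 0, 0, 0, 0, 0, 1],
    [0.003, 0, 0, 0, 0, 0, 1],
    [0.005, 0, 0, 0, 0, 0, 1],
    [0.006, 0, 0, 0, 0, 0, 1],
    [0.007, 0, 0, 0, 0, 0, 1],
    [0.008, 0, 0, 0, 0, 0, 1],
    [0.009, 0, 0, 0, 0, 0, 1],
    [0.009, 0, 0, 0, 0, 0, 1]
  ]
}}

```text
time: 42.8
tool_pos: [0.6355, -0.0226, 0.0801]
tool_rot: [0.003, 0.728, 0.685, -0.001]
contact_force: [-4.2, -8.5, 5.5]
gripper_width: 0.259
```

Emit:
{"method": "step_arm", "body": {
  "deltas": [
    [-0.002, 0, 0, 0, 0, 0, 1],
    [-0.002, 0, 0, 0, 0, 0, -0.2],
    [-0.002, 0, 0, 0, 0, 0, -0.2],
    [-0.002, 0, 0, 0, 0, 0, -0.2],
    [-0.002, 0, 0, 0, 0, 0, -0.2],
    [-0.002, 0, -0.03, 0, 0, 0, -0.2],
    [-0.002, 0, -0.07, 0, 0, 0, -0.2],
    [-0.002, 0, -0.12, 0, 0, 0, -0.2],
    [-0.03, -0.05, -0.12, 0, 0, 0, -0.2],
    [-0.06, -0.09, -0.12, 0, 0, 0, -0.2],
    [-0.1, -0.13, -0.12, 0, 0, 0, -0.2],
    [-0.14, -0.17, -0.12, 0, 0, 0, -0.2],
    [-0.16, -0.19, -0.12, 0, 0, 0, -0.2],
    [-0.16, -0.19, -0.12, 0, 0, 0, -0.2],
    [-0.16, -0.19, -0.12, 0, 0, 0, -0.2]
  ]
}}

```text
time: 44.3
tool_pos: [0.4347, -0.1687, 0.1975]
tool_rot: [0.0, 0.729, 0.684, 0.0]
contact_force: [0.4, -0.1, 0.6]
gripper_width: 0.597
```

```bash
python3 - <<'E'
from h import *
s=manip.state();print(s['tool_pos'],s['contact_force'])
sc=grab("scene","scene16");t=grab("top","top16")
kn=np.array([.6263,-.1618])+np.array([.0628,.998])*.14;d=np.array([.0628,.998])
w0=kn+.078*d;w2=kn+.234*d
O=[(*w2,.088,st[:1]),(*w0,.088,st[:1]),(*kn,.094,[(.012,0)])]
ov(sc,"scene",230,150,420,260,4,"o16",O);ov(t,"top",140,110,360,210,3,"o17",O)
E
```

```text
[ 0.43469279 -0.16866422  0.19748659] [ 0.43812918 -0.14783721  0.60896093]
```

View pics/o16.png

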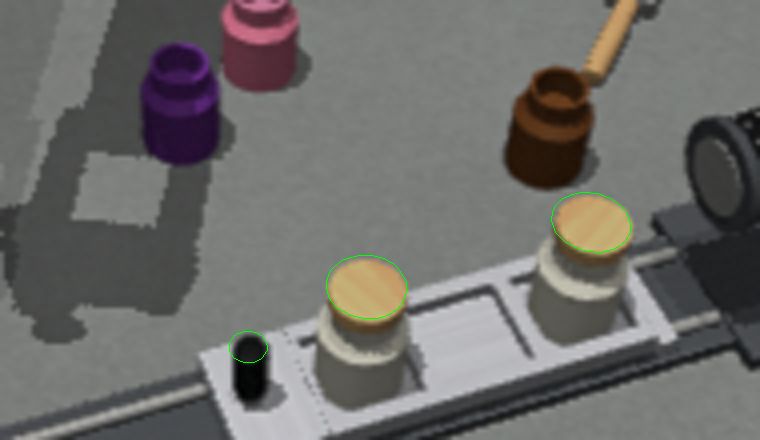

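View pics/o17.png

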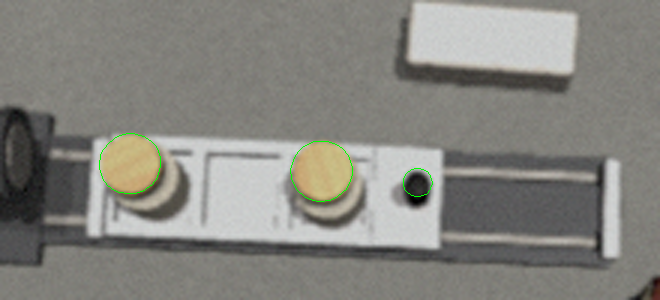

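View pics/top16.png

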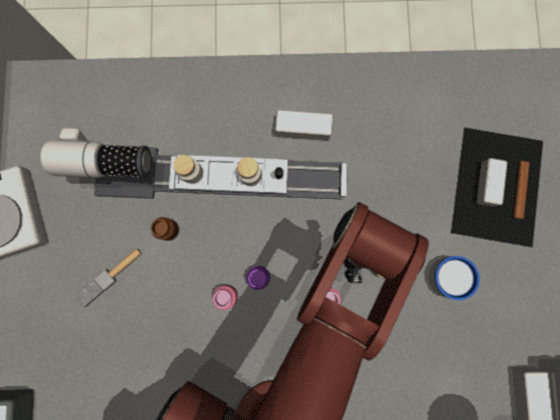

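The carriage sits against the gun-end stop and both stoppered heads land on the model for a travel of 0.140 m. The wax block, bowl and brush have not moved and the arm is clear, so I'll hand in.

```bash
python3 -c "
from plant import manip
print(manip.job_done())"
```

```text
the job is handed in; nothing more can be done
None
```

The job is done and handed in at about 44 s; it reports no verdict. I pulled the carriage out to the loading stop and stood the two white bottles in wells 0 and 2. Each got a seated stopper, and I then slid the carriage slowly home. The third stopper stayed on the bench.

**Last checks:**
- **Carriage:** knob travel measured 139.4 mm, and the force rose to about 8.5 N against the gun-end stop.
- **Bottles and stoppers:** both stand upright, and the stopper heads match the model to about 1 pixel (roughly 2 mm) in both cameras.
- **Everything else:** the wax block, bowl, brush and look-alikes look unmoved. The arm is clear, with no contact force.

**One disagreement:** triangulation put the stopper heads at 114 mm instead of 122 mm, equally for both. It also read low on the free-standing bottles and stoppers, by 5–12 mm, so I took it as image-reading bias. The arm's own heights on seating (within 0.1 mm of the expected value, with about 5 N contact) confirm they are seated.

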